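# Refit the bar of the watch stand

### The arm

A 6-joint arm with a two-finger parallel gripper is mounted at the origin on the work surface. World frame = base frame: x ahead of the robot, y to its left, z up, the work surface at z = 0. Lengths are in m, angles in rad, forces in N, time in s.
With the tool pointing down it reaches from about 0.375 to 0.9 m from the base axis. Payload 3.1 kg.
Tool frame: the origin (TCP) lies midway between the tips of the shut fingers; the grasp point (between the pads) lies manip.grip_depth behind it (manip.grip_depth is the distance from the TCP to the grasp point, in m); z points along the fingers, y is the direction in which the jaws open and shut (so a half turn about z gives the same grasp; the last joint's range is limited). The gripper opens to 85 mm and grips with 20 to 120 N. Pads are 22 mm wide; open, the fingers measure 114 mm over their backs; the gripper's body (76 mm by 85 mm) begins 54 mm behind the grasp point. The pads swing forward as they close: fully open they stand 13 mm farther back than shut.
Start: joints at [1.044, 0.527, 1.433, -0, 1.181, -0.178], TCP at [0.213, 0.588, 0.231] pointing down, gripper open.
Joint ranges: [-3.08, 3.08], [-0.75, 2.2], [0.22, 2.44], [-1.43, 4.57], [0, 2.65], [-2.85, 2.85]. Speed limits (rad/s): [2.79, 2.79, 3.14, 3.14, 3.14, 3.14].

### API

Orientations are given as a unit quaternion [x, y, z, w].
In Python, from station import manip, vision gives the robot as it stands.
- The arm moves only by the shell command python3 -m crank 'ROWS' [FORCE]. ROWS is JSON, a list of rows, each an object with "grip": the closure, from 0 (fully open) to 1 (shut); "offset": the shift along the tool's x, y, z in mm, a list of three; "angular": the turn, a rotation vector about the tool's x, y, z in degrees, a list of three. A call has 1 to 10 rows; each row is the pose to reach, as a shift and turn from the pose commanded when the call began, along the tool's axes at that moment; what a row does not reach only later rows make up. A row lasts 1/10 s, in which the tool goes at most 50 mm and 8.59 degrees, less where a joint would pass 70% of its speed; a pose out of reach is approached as far as the arm can. A call with a gripper value outside its range is refused whole. The fingers move at their own pace and stop on an object; FORCE is the grip in N (left out, the last holds). Time passes only in rows, so rows that repeat a pose let the fingers close. It gives the time, the measured TCP pose, the force and the opening at its end, in the units of the state.
- manip.sense(): the state, without advancing time (a new reading comes with each control period).
- vision.snapshot(name): name is "scene" or "top" or "wrist"; returns a dict with "pixels" (400x640x3 uint8, red, green, blue), "intrinsics" (3x3 intrinsics, pixels), "R" (3x3) and "t" (3): a world point X has camera coordinates R X + t. Camera axes: x right, y down, z forward; pixel columns grow to the right and rows downward; lengths in m; the calibration is good to about 2 mm. The wrist camera is an equidistant fisheye: a pixel r from the principal point sees the ray r / f radians off the axis. A picture is of the moment at which its call begins. There is no depth.
- manip.sign_off(): hands the job in, once; it reports no verdict.
The state is a dict: "t": time; "q": joint angles; "qd": joint speeds; "tau": joint torques, N m; "tcp_pos": TCP position; "tool_rot": TCP orientation; "force": force on the tool from outside, world axes, zero at the start; "ft_torque": the same for the moment, N m; "finger_gap": opening from 0.0 (shut) to 1.0 (fully open).
Only numpy, scipy, OpenCV 4.12 (cv2) and the standard library are available. Lean on these libraries where they do the work, as an engineer would, in place of code of your own. Each camera call takes 0.05 s, during which the arm holds its last target.

### The job

Take the hanging bar from its cradle by its square handle and thread it through both holes of the watch stand, starting from the side that faces the row of cologne bottles, until its round collar sits fully home against the stand, then let go. Ease it in gently, feeling for the holes rather than forcing it, because the bracket with the holes can stand anywhere along its sideways slide; leave the cologne bottles alone.

Things in the scene. Friction and masses are not known exactly. Their poses are not given: they have to be found in the camera images.
- bar: Loose hanging bar, 0.2 kg. Origin on its axis at the collar's seating face. Aluminium shank, 12 mm diameter, runs 149 mm along the bar's -y; towards +y the dark wooden collar (26 mm diameter, 6 mm thick), then the square wooden handle, 20 x 20 mm, from y = 6 to 76 mm: grip it at y = 41 mm, across x. At the start it lies level in the cradle, z up, axis 50 mm above the dresser.
- bar_tip (a point): Centre of the flat free end (edge rounded 1 mm) of the bar's shank, at y = -149 mm in the bar's frame; axes as the bar's.
- cradle: Fixed bamboo cradle of the bar; axes parallel to the resting bar's, origin on the dresser below the collar. Board 60 (x) x 250 mm (y, from -160 to 90), 12 mm thick; a 12 mm wide, 40 mm high pedestal under the handle (y = 20 to 65); a 36 mm wide, 54 mm high post at y = -110 whose 15 mm wide, 10 mm deep notch holds the shank. Lift the bar straight up 15 mm or more.
- stand: Fixed base of the watch stand, dark wood, 120 (x) x 130 (y) x 16 mm; origin at the centre of its underside on the dresser, z up. A plain wooden bracket with two upright bored cheeks slides on it along x; this pose is of the base only, the bracket's place is NOT measured. The bar goes in along the base's -y, from the +y side, which faces the cologne tray. Do not push the stand with over 30 N.
- slide_mid (a point): Middle of the bracket's slide, on the base (axes as stand), at the height of the bracket's foot top, 24 mm above the dresser. The bracket (foot 50 x 94 mm) starts with its centre anywhere up to 26 mm either side of this point along x (stops at 28 mm), stays put by friction and needs about 9 N to slide. Find it by touch (the cheeks' side faces lie 25 mm either side of the holes) or by looking.
- near_mid (a point): Fixed to the base, NOT to the bracket: where the near hole's mouth would be if the bracket stood mid-slide; the real mouth is up to 26 mm off along the base's x. 80 mm above the dresser, at y = 47 mm of the base. Near cheek: y = 35 to 47 mm, 50 mm wide in x, top at 105 mm; hole 14 mm, axis along y, 1 mm chamfer on the +y side. Collar home: bar origin at y = 47 mm.
- far_mid (a point): Fixed to the base: the same for the far hole's mouth, at y = -35 mm of the base, 80 mm high, off along x by the same amount as the near hole. Far cheek: y = -47 to -35 mm, same size, hole and chamfer as the near one.
- flask_frosted: frosted rectangular cologne bottle, 50 x 36 mm, 105 mm tall; loose, about 0.22 kg, standing in the bamboo tray; origin at the centre of its underside, z up. Leave it alone.
- flask_cobalt: round cobalt cologne bottle, 44 mm across, 110 mm tall; loose, about 0.22 kg, standing in the bamboo tray; origin at the centre of its underside, z up. Leave it alone.
- flask_clear: clear square cologne bottle, 44 mm wide, 95 mm tall; loose, about 0.22 kg, standing in the bamboo tray; origin at the centre of its underside, z up. Leave it alone.
- flask_tall: slim clear square cologne bottle, 36 mm wide, 125 mm tall; loose, about 0.22 kg, standing in the bamboo tray; origin at the centre of its underside, z up. Leave it alone.
Mind the look-alikes: they are no part of the job. What is shaped like the bar but yellow is not meant. There is more than one size of the stand; the one meant has the size given above.

How it is judged:
By the outcome, as a careful person would: the job done as asked, in the order asked, and still so for the second after the job is handed in, with the robot touching nothing.
It also fails if it takes over 64 s, if anything falls off the work surface, if the arm or the gripper's body presses on something with over 40 N, if the wrist force passes 120 N, or if a joint passes its speed limit or range.

## Working session

There is one attempt and no reset: what is moved stays moved. The work goes in short steps, Python scripts to look and compute and a shell command to move; the robot and the scene stay as the last step left them, time stands still between calls to the robot, and variables do not carry over. Pictures are saved under pics/ and viewed, and the job is handed in when it is done.

```bash
ls; mkdir -p pics; python3 - <<'E'
from station import manip, vision
import cv2
print(manip.sense(), manip.grip_depth)
for n in ["scene","top","wrist"]:
    s=vision.snapshot(n); cv2.imwrite(f"pics/{n}0.png",s["pixels"][:,:,::-1]); print(n,s["intrinsics"],s["R"],s["t"])
E
```

```text
pics
{'t': 0.0, 'q': array([ 1.04450103e+00,  5.28473036e-01,  1.43389632e+00, -7.73138752e-06,
        1.18141340e+00, -1.78472297e-01]), 'qd': array([-0.00124016, -0.00013343, -0.00064316,  0.00204585,  0.00044727,
        0.00088228]), 'tau': array([ 7.39064162e-04, -4.42338717e+01, -1.78026634e+01, -2.50006462e-05,
        8.35172483e-03, -6.43607876e-06]), 'tcp_pos': array([0.21262429, 0.58695788, 0.23033131]), 'tool_rot': array([ 1.73034608e-01,  9.84915136e-01, -1.02899685e-03, -3.74586609e-04]), 'force': array([ 0.12981418,  0.13302754, -0.84422973]), 'ft_torque': array([-0.06337508, -0.01633972,  0.05208696]), 'finger_gap': 1.0003349835286277} 0.0187
scene [[463.95821893   0.         319.01359816]
 [  0.         463.95821893 196.61841284]
 [  0.           0.           1.        ]] [[ 0.69768293  0.71613102  0.01987156]
 [ 0.50965374 -0.47664894 -0.71628126]
 [-0.50347948  0.50986482 -0.69752869]] [-0.32156688 -0.21939942  1.58250321]
top [[426.66635409   0.         314.03898978]
 [  0.         426.66635409 194.99229211]
 [  0.           0.           1.        ]] [[ 0.01907447 -0.99979472 -0.00683302]
 [-0.99356166 -0.01819131 -0.11182263]
 [ 0.11167537  0.00892199 -0.99370469]] [-0.04858856  0.5300298   1.34815371]
wrist [[309.70691629   0.         320.39293162]
 [  0.         309.70691629 198.76807562]
 [  0.           0.           1.        ]] [[ 0.34142058  0.9399063  -0.00285237]
 [ 0.89996216 -0.32603253  0.28943201]
 [ 0.27110901 -0.10138507 -0.95719432]] [-0.62288016 -0.03790025  0.3793549 ]
```

View pics/scene0.png

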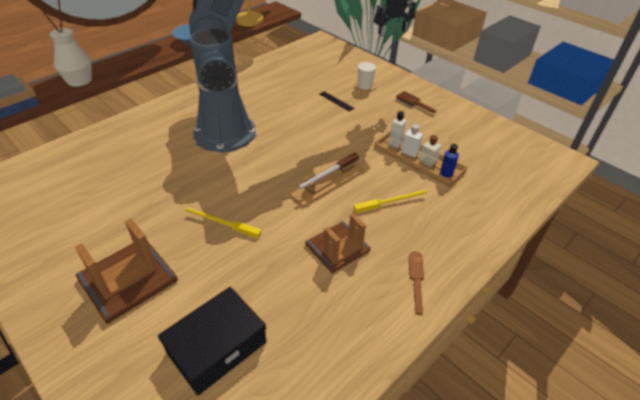

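View pics/top0.png

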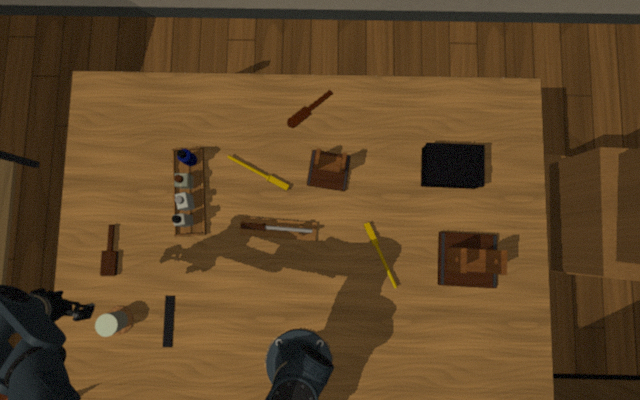

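View pics/wrist0.png

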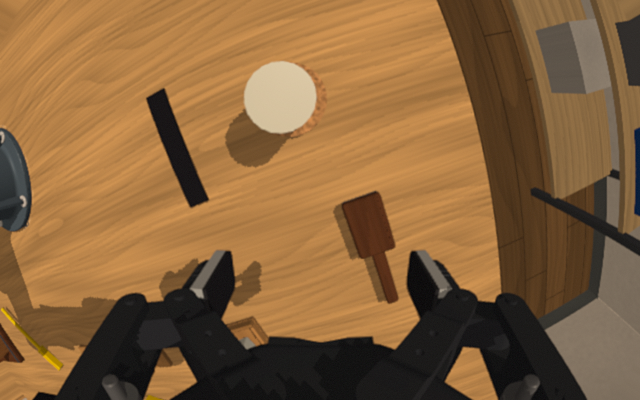

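The stand at top-view (328,170) is about 42 px wide, which matches 120–130 mm. The stand at (470,258) is larger. The bar is at (245–312,228) with its handle to the left (+y), and the tray is on the +y side. I'll zoom in next.

```bash
cat > h.py <<'E'
import numpy as np, cv2
def load():
    from station import vision
    return vision
def ray(s,u,v):
    K,R,t=s["intrinsics"],s["R"],s["t"]
    d=R.T@np.linalg.solve(K,[u,v,1.]); return -R.T@t, d/np.linalg.norm(d)
def onz(s,u,v,z):
    o,d=ray(s,u,v); return o+d*(z-o[2])/d[2]
def proj(s,X):
    p=s["intrinsics"]@(s["R"]@np.asarray(X,float)+s["t"]); return p[:2]/p[2]
def tri(r1,r2):
    (o1,d1),(o2,d2)=r1,r2
    A=np.stack([d1,-d2],1); k=np.linalg.lstsq(A,o2-o1,rcond=None)[0]
    a=o1+k[0]*d1;b=o2+k[1]*d2; return (a+b)/2,np.linalg.norm(a-b)
def crop(s,name,u0,v0,w,h,f):
    c=s["pixels"][v0:v0+h,u0:u0+w,::-1]
    cv2.imwrite(name,cv2.resize(c,None,fx=f,fy=f,interpolation=cv2.INTER_CUBIC))
E
python3 - <<'E'
from h import *; import pickle
vision=load()
S={n:vision.snapshot(n) for n in("scene","top")}
pickle.dump(S,open("s0.pkl","wb"))
crop(S["top"],"pics/t1.png",230,130,130,120,6)
crop(S["scene"],"pics/s1.png",280,140,120,140,4)
E
```

```text
(no output)
```

View pics/t1.png

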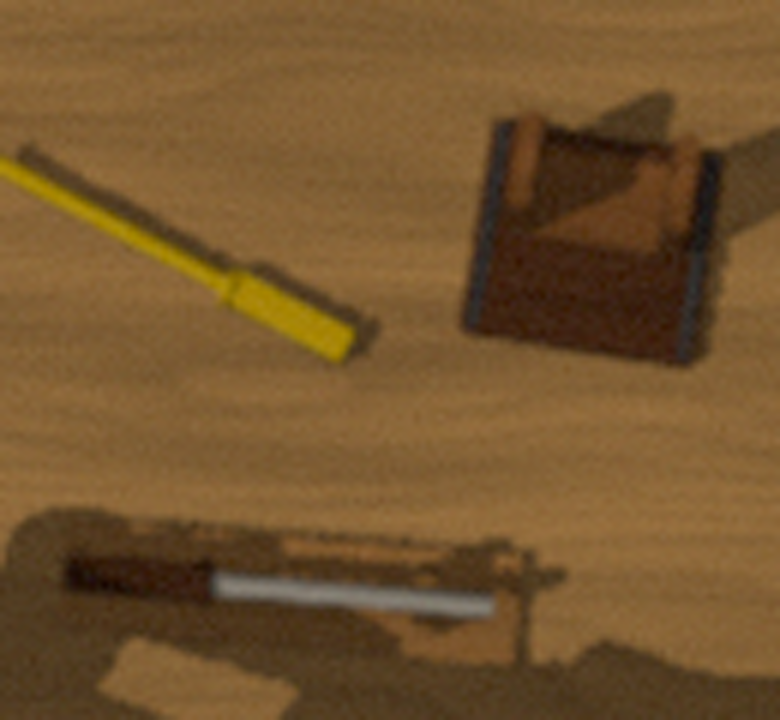

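View pics/s1.png

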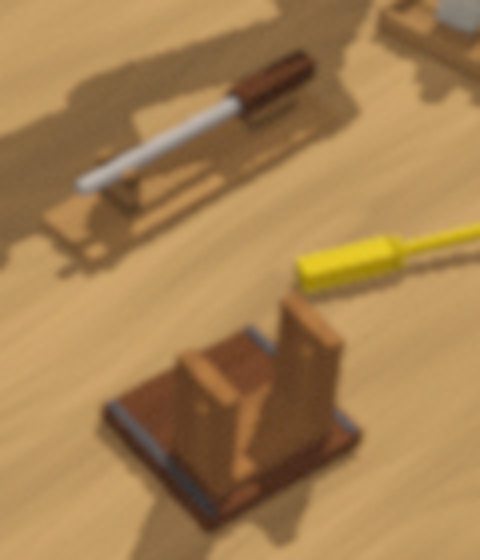

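```bash
python3 - <<'E'
from h import *; import pickle
S=pickle.load(open("s0.pkl","rb")); T=S["top"]; C=S["scene"]
def tc(x,y): return (230+(x+.5)/6-.5,130+(y+.5)/6-.5)
def sc(x,y): return (280+(x+.5)/4-.5,140+(y+.5)/4-.5)
tip=onz(T,*tc(494,606),.05); he=onz(T,*tc(66,575),.05); print("bar top",tip,he,np.linalg.norm(tip-he))
a=(he-tip)[:2];print("ang of +y",np.degrees(np.arctan2(a[1],a[0])))
tip2=onz(C,*sc(80,187),.05); he2=onz(C,*sc(305,63),.05); print("bar scene",tip2,he2,np.linalg.norm(tip2-he2));a=(he2-tip2)[:2];print(np.degrees(np.arctan2(a[1],a[0])))
P=[onz(T,*tc(*p),.016) for p in [(495,118),(465,330),(690,365),(722,152)]]
Q=[onz(C,*sc(*p),.016) for p in [(358,432),(250,328),(105,405),(212,518)]]
for P in(P,Q):
  P=np.array(P); c=P.mean(0); print(P.round(4).tolist()); print("c",c,"sides",[round(np.linalg.norm(P[i]-P[(i+1)%4]),4) for i in range(4)])
  for v in (P[0]-P[1],P[3]-P[2],P[0]-P[3],P[1]-P[2]): print(np.degrees(np.arctan2(v[1],v[0])).round(2))
for n,p in dict(nearL=(525,115),nearR=(545,115),nearLb=(510,200),nearRb=(528,205)).items(): print(n,onz(T,*tc(*p),.105))
for n,p in dict(n1=(287,298),n2=(340,345),n3=(300,292),f1=(180,358),f2=(227,402),f3=(240,398),f4=(197,350)).items(): print(n,onz(C,*sc(*p),.105))
E
```

```text
bar top [ 0.41557908 -0.03432214  0.05      ] [0.42759429 0.19132681 0.05      ] 0.22596860825497928
ang of +y 86.95202960188617
bar scene [ 0.41330593 -0.03222205  0.05      ] [0.42826997 0.18886877 0.05      ] 0.22159663867495114
86.12796752646088
[[0.6842, -0.0292, 0.016], [0.5662, -0.0152, 0.016], [0.5492, -0.1379, 0.016], [0.6673, -0.1542, 0.016]]
c [ 0.61673433 -0.08411425  0.016     ] sides [np.float64(0.1188), np.float64(0.1239), np.float64(0.1192), np.float64(0.1261)]
-6.79
-7.83
82.33
82.12
[[0.6825, -0.0338, 0.016], [0.5705, -0.0185, 0.016], [0.5526, -0.1381, 0.016], [0.6656, -0.1524, 0.016]]
c [ 0.61780766 -0.08571635  0.016     ] sides [np.float64(0.1131), np.float64(0.121), np.float64(0.1139), np.float64(0.1199)]
-7.75
-7.21
81.91
81.52
nearL [ 0.66623938 -0.0460101   0.105     ]
nearR [ 0.66642002 -0.05630307  0.105     ]
nearLb [ 0.62170286 -0.03913041  0.105     ]
nearRb [ 0.61926569 -0.04840715  0.105     ]
n1 [ 0.62210616 -0.0457376   0.105     ]
n2 [ 0.67181406 -0.05121703  0.105     ]
n3 [ 0.62417813 -0.03585685  0.105     ]
f1 [ 0.61177038 -0.1307287   0.105     ]
f2 [ 0.65604114 -0.13501358  0.105     ]
f3 [ 0.65920345 -0.12708356  0.105     ]
f4 [ 0.61426004 -0.11849323  0.105     ]
```

Top and scene views agree to within 3 mm:
- **Bar:** tip about (0.414,-0.033), handle end about (0.428,0.190), length 225 mm as specified.
- **Stand:** base centre about (0.617,-0.085), sides about 120 × 125 mm, y axis at about 82°.
- **Bracket:** about +22 mm along its slide.

Next I'll move above the bar.

```bash
cat >> h.py <<'E'
from scipy.spatial.transform import Rotation as Ro
def down(yaw_y):  # tool z down, tool y at world angle yaw_y (deg)
    a=np.radians(yaw_y); y=np.array([np.cos(a),np.sin(a),0]); z=np.array([0,0,-1.]); return Ro.from_matrix(np.stack([np.cross(y,z),y,z],1))
def plan(pos,yaw,frm=None):
    from station import manip
    s=manip.sense(); R0=Ro.from_quat(s["tool_rot"]); p0=s["tcp_pos"]
    if frm is not None: p0,R0=frm
    print("t",s["t"],"tcp",s["tcp_pos"].round(4),"offset",(R0.inv().apply(np.asarray(pos)-p0)*1000).round(1),"angular",np.degrees((R0.inv()*down(yaw)).as_rotvec()).round(2),"F",s["force"].round(1),"M",s["ft_torque"].round(2),"gap",round(s["finger_gap"],3))
E
python3 -c "
from h import *
plan([.4257,.155,.17],-3.3)"
```

```text
t 0.25 tcp [0.2128 0.5873 0.2308] offset [-347.5 -333.8   61.1] angular [-6.000e-02  3.000e-02  7.337e+01] F [0.5 0.3 0.6] M [ 0.02 -0.   -0.03] gap 1.001
```

```bash
python3 -m crank '[{"grip":0,"offset":[-347,-334,61],"angular":[0,0,73.4]},{"grip":0,"offset":[-347,-334,61],"angular":[0,0,73.4]},{"grip":0,"offset":[-347,-334,61],"angular":[0,0,73.4]},{"grip":0,"offset":[-347,-334,61],"angular":[0,0,73.4]},{"grip":0,"offset":[-347,-334,61],"angular":[0,0,73.4]},{"grip":0,"offset":[-347,-334,61],"angular":[0,0,73.4]},{"grip":0,"offset":[-347,-334,61],"angular":[0,0,73.4]},{"grip":0,"offset":[-347,-334,61],"angular":[0,0,73.4]},{"grip":0,"offset":[-347,-334,61],"angular":[0,0,73.4]},{"grip":0,"offset":[-347,-334,61],"angular":[0,0,73.4]}]' 60
python3 - <<'E'
from h import *
v=load(); plan([.4257,.155,.17],-3.3)
s=v.snapshot("wrist"); cv2.imwrite("pics/w1.png",s["pixels"][:,:,::-1])
s=v.snapshot("scene"); crop(s,"pics/s2.png",150,0,350,300,2)
E
```

```text
t: 1.25
tcp_pos: [0.4267, 0.1527, 0.1702]
tool_rot: [0.728, 0.685, 0.0, 0.0]
force: [0.4, 0.2, 0.4]
finger_gap: 1.001
t 1.25 tcp [0.4267 0.1527 0.1702] offset [ 2.2 -1.1  0.2] angular [ 0.05  0.01 -0.21] F [0.4 0.2 0.4] M [ 0.04  0.03 -0.  ] gap 1.001
```

View pics/w1.png

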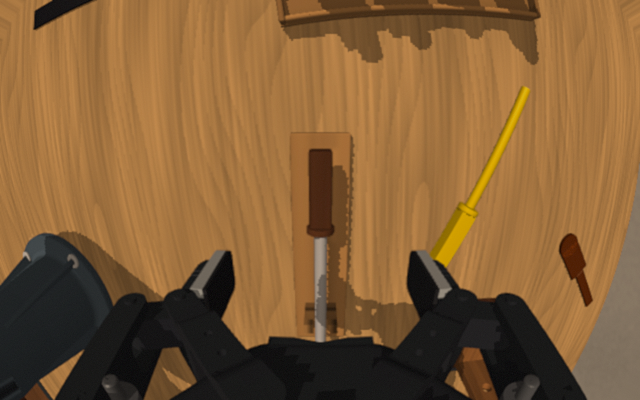

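View pics/s2.png

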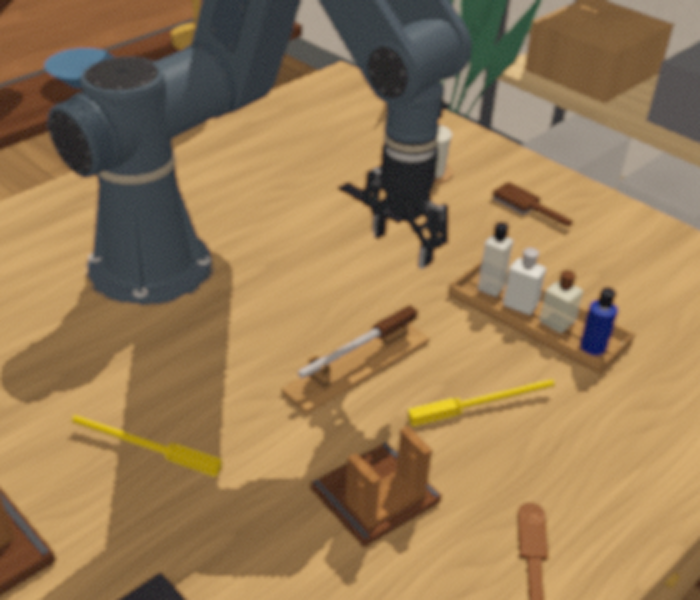

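The wrist view shows the bar's handle from its end at (320,150) to the collar at about (320,230), nearly in line with the tool. I'll measure it on the handle-top plane.

```bash
cat >> h.py <<'E'
def fray(s,u,v):
    K,R,t=s["intrinsics"],s["R"],s["t"]
    x=(u-K[0,2])/K[0,0]; y=(v-K[1,2])/K[1,1]; th=np.hypot(x,y)
    d=np.array([np.sin(th)*x/th,np.sin(th)*y/th,np.cos(th)]); return -R.T@t,R.T@d
def fonz(s,u,v,z):
    o,d=fray(s,u,v); return o+d*(z-o[2])/d[2]
E
python3 - <<'E'
from h import *
v=load(); s=v.snapshot("wrist"); import pickle; pickle.dump(s,open("w1.pkl","wb"))
hsv=cv2.cvtColor(s["pixels"],cv2.COLOR_RGB2HSV); g=s["pixels"].astype(int)
for r in (155,170,185,200,215,222,228,232,236,245,260,280): 
    row=g[r,296:350].sum(1)
    d=np.diff(row); l=296+np.argmin(d[:26])+.5; 
    print(r,row[::3].tolist())
for c in (314,320,326): print(c,[ (r,int(g[r,c].sum())) for r in list(range(144,156))+list(range(222,242))])
E
python3 -c "
import cv2;i=cv2.imread('pics/w1.png')[120:350,270:370];cv2.imwrite('pics/w1c.png',cv2.resize(i,None,fx=2.6*2.3/2.3,fy=2.6,interpolation=2))"
```

```text
155 [317, 322, 321, 307, 116, 135, 133, 131, 126, 125, 129, 134, 344, 340, 333, 332, 330, 304]
170 [318, 321, 318, 310, 124, 131, 132, 131, 128, 123, 132, 114, 217, 215, 209, 207, 317, 305]
185 [318, 320, 320, 311, 127, 137, 132, 127, 127, 121, 133, 111, 216, 218, 210, 209, 209, 227]
200 [317, 321, 316, 311, 132, 136, 133, 132, 124, 130, 132, 125, 220, 212, 212, 212, 207, 260]
215 [311, 319, 316, 317, 144, 130, 130, 129, 127, 122, 133, 122, 217, 221, 214, 208, 228, 243]
222 [314, 314, 314, 315, 145, 138, 139, 130, 130, 128, 134, 122, 217, 212, 212, 212, 229, 251]
228 [314, 315, 319, 203, 119, 120, 117, 110, 105, 108, 107, 94, 109, 216, 207, 207, 208, 241]
232 [312, 314, 317, 243, 142, 154, 158, 151, 153, 143, 119, 100, 173, 211, 206, 215, 235, 243]
236 [312, 316, 312, 313, 301, 262, 193, 195, 182, 190, 166, 198, 215, 214, 212, 208, 210, 226]
245 [313, 315, 316, 312, 303, 296, 408, 450, 429, 340, 277, 192, 196, 204, 211, 222, 323, 229]
260 [313, 314, 315, 309, 306, 293, 400, 453, 435, 338, 271, 194, 195, 205, 294, 333, 322, 223]
280 [307, 311, 315, 309, 305, 292, 401, 396, 278, 255, 2
[... 503 characters left out ...]
 (150, 104), (151, 140), (152, 133), (153, 123), (154, 127), (155, 126), (222, 130), (223, 130), (224, 129), (225, 133), (226, 132), (227, 126), (228, 105), (229, 106), (230, 120), (231, 156), (232, 153), (233, 150), (234, 145), (235, 141), (236, 182), (237, 286), (238, 403), (239, 434), (240, 433), (241, 427)]
326 [(144, 305), (145, 313), (146, 298), (147, 233), (148, 145), (149, 94), (150, 110), (151, 133), (152, 130), (153, 119), (154, 130), (155, 129), (222, 134), (223, 135), (224, 134), (225, 134), (226, 133), (227, 130), (228, 107), (229, 106), (230, 121), (231, 124), (232, 119), (233, 116), (234, 123), (235, 141), (236, 166), (237, 189), (238, 194), (239, 194), (240, 191), (241, 194)]
```

View pics/w1c.png

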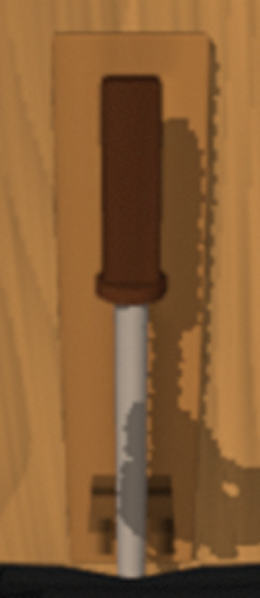

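```bash
python3 - <<'E'
from h import *; import pickle
s=pickle.load(open("w1.pkl","rb")); g=s["pixels"].astype(float)
print("cam",-s["R"].T@s["t"])
def edges(r,c0,c1):
    a=g[r,c0:c1].sum(1); th=g[r,:].sum(1)
    rr=g[r,:,0]-0; 
    return a
M=[]
for r in range(156,224,6):
    row=g[r].sum(1)
    d=np.diff(row)
    l=300+np.argmin(d[300:315])+.5
    R_=325+np.argmax(d[325:338])+.5
    # subpixel by centroid of gradient
    def sub(i0,i1): 
        w=np.abs(d[i0:i1]); return (np.arange(i0,i1)*w).sum()/w.sum()+.5
    li=int(l);ri=int(R_); l=sub(li-2,li+3); R_=sub(ri-2,ri+3)
    A=fonz(s,l,r,.06);B=fonz(s,R_,r,.06); m=(A+B)/2; M.append(m[:2]); print(r,round(l,1),round(R_,1),m.round(4),round(np.linalg.norm(A-B)*1000,1))
M=np.array(M); p=np.polyfit(M[:,1],M[:,0],1); print("axis angle",90-np.degrees(np.arctan(p[0])), "x at .155",np.polyval(p,.155))
for r in (147.3,148,149.5): print("end",r,fonz(s,320,r,.06),fonz(s,320,r,.04))
for r in (227,228.0,229.5,231): print("collar +y",r,fonz(s,320,r,.063))
for r in (230,231,): print("collar-seat top",r,fonz(s,320,r,.063))
E
```

```text
cam [0.43327535 0.22496411 0.31187606]
156 306.3 329.8 [0.4289 0.1851 0.06  ] 19.3
162 306.4 329.7 [0.4286 0.1801 0.06  ] 19.2
168 306.1 329.8 [0.4282 0.175  0.06  ] 19.6
174 306.3 330.2 [0.4281 0.1699 0.06  ] 19.8
180 306.4 329.9 [0.4276 0.1648 0.06  ] 19.6
186 306.3 330.0 [0.4273 0.1596 0.06  ] 20.0
192 306.4 330.3 [0.4271 0.1544 0.06  ] 20.2
198 306.8 330.5 [0.427  0.1491 0.06  ] 20.1
204 306.6 329.9 [0.4264 0.1438 0.06  ] 19.9
210 307.2 330.2 [0.4263 0.1383 0.06  ] 19.8
216 307.3 330.3 [0.4261 0.1328 0.06  ] 19.9
222 307.2 330.6 [0.4258 0.1273 0.06  ] 20.4
axis angle 86.93561308769237 x at .155 0.42719084413520636
end 147.3 [0.43099274 0.1921677  0.06      ] [0.43081149 0.18956353 0.04      ]
end 148 [0.43095509 0.19158977 0.06      ] [0.43077085 0.18893971 0.04      ]
end 149.5 [0.43087433 0.19035016 0.06      ] [0.43068368 0.18760167 0.04      ]
collar +y 227 [0.42652803 0.12372126 0.063     ]
collar +y 228.0 [0.42646683 0.12278486 0.063     ]
collar +y 229.5 [0.42637472 0.12137558 0.063     ]
collar +y 231 [0.42628223 0.1199606  0.063     ]
collar-seat top 230 [0.42634393 0.12090456 0.063     ]
collar-seat top 231 [0.42628223 0.1199606  0.063     ]
```

```bash
python3 -c "
from h import *
plan([.4272,.156,.0313],-3.07)"
```

```text
t 1.4 tcp [0.4265 0.1536 0.1701] offset [  2.4   0.6 138.8] angular [-0.   -0.01 -0.53] F [-0.2  0.   0.3] M [-0.01 -0.05 -0.05] gap 0.998
```

```bash
python3 -m crank '[{"grip":0,"offset":[2.4,0.6,45],"angular":[0,0,-0.5]},{"grip":0,"offset":[2.4,0.6,85],"angular":[0,0,-0.5]},{"grip":0,"offset":[2.4,0.6,115],"angular":[0,0,-0.5]},{"grip":0,"offset":[2.4,0.6,130],"angular":[0,0,-0.5]},{"grip":0,"offset":[2.4,0.6,138.5],"angular":[0,0,-0.5]},{"grip":0,"offset":[2.4,0.6,138.5],"angular":[0,0,-0.5]}]'
python3 -c "
from h import *
plan([.4272,.156,.0313],-3.07)
s=load().snapshot('wrist'); cv2.imwrite('pics/w2.png',s['pixels'][:,:,::-1])"
```

```text
t: 2.0
tcp_pos: [0.4252, 0.1586, 0.0312]
tool_rot: [0.724, 0.69, -0.001, -0.001]
force: [-0.5, 0.2, 0.1]
finger_gap: 1.002
t 2.0 tcp [0.4252 0.1586 0.0312] offset [-2.5  2.1 -0.1] angular [-0.11  0.01  0.34] F [-0.5  0.2  0.1] M [ 0.02  0.05 -0.02] gap 1.002
```

View pics/w2.png

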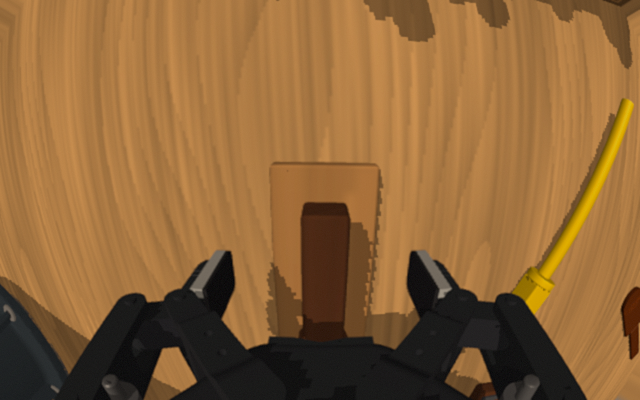

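The handle is centred at column 326 and the finger midpoint is at 320, about 2.5 mm off. The pose reading says the same, so I'll shift by that and grip.

```bash
python3 -m crank '[{"grip":0,"offset":[-2,2.2,0],"angular":[0,0,0.3]},{"grip":0,"offset":[-2,2.2,0],"angular":[0,0,0.3]},{"grip":0.5,"offset":[-2,2.2,0],"angular":[0,0,0.3]},{"grip":0.9,"offset":[-2,2.2,0],"angular":[0,0,0.3]},{"grip":1,"offset":[-2,2.2,0],"angular":[0,0,0.3]},{"grip":1,"offset":[-2,2.2,0],"angular":[0,0,0.3]},{"grip":1,"offset":[-2,2.2,0],"angular":[0,0,0.3]},{"grip":1,"offset":[-2,2.2,0],"angular":[0,0,0.3]},{"grip":1,"offset":[-2,2.2,0],"angular":[0,0,0.3]},{"grip":1,"offset":[-2,2.2,0],"angular":[0,0,0.3]}]' 60
python3 -c "
from h import *
plan([.4272,.156,.0313],-3.07)
s=load().snapshot('wrist'); cv2.imwrite('pics/w3.png',s['pixels'][:,:,::-1])
plan([.4272,.156,.0313],-3.07)"
```

```text
t: 3.05
tcp_pos: [0.4279, 0.1555, 0.032]
tool_rot: [0.726, 0.688, -0.0, -0.0]
force: [-0.6, 0.0, 5.1]
finger_gap: 0.221
t 3.05 tcp [0.4279 0.1555 0.032 ] offset [ 0.4 -0.7  0.7] angular [-0.03  0.   -0.06] F [-0.6  0.   5.1] M [ 0.    0.22 -0.04] gap 0.221
t 3.1 tcp [0.4279 0.1555 0.032 ] offset [ 0.5 -0.7  0.7] angular [-0.03  0.01 -0.06] F [-1.3 -0.   5.5] M [-0.03  0.15 -0.09] gap 0.223
```

View pics/w3.png

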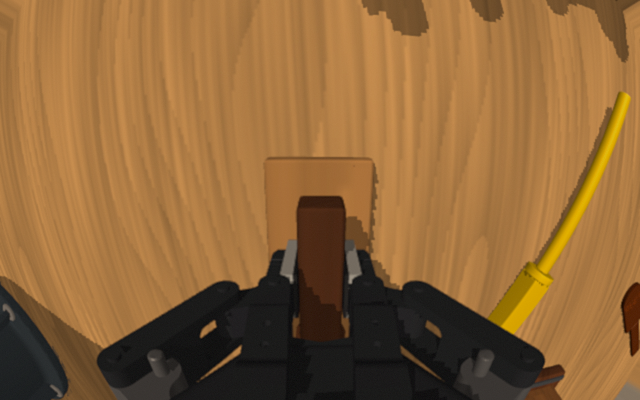

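The bar is gripped (gap of about 19–20 mm on the 20 mm handle). Lifting straight up.

```bash
python3 -m crank '[{"grip":1,"offset":[0,0,-10],"angular":[0,0,0]},{"grip":1,"offset":[0,0,-25],"angular":[0,0,0]},{"grip":1,"offset":[0,0,-45],"angular":[0,0,0]},{"grip":1,"offset":[0,0,-70],"angular":[0,0,0]},{"grip":1,"offset":[0,0,-88],"angular":[0,0,0]},{"grip":1,"offset":[0,0,-90],"angular":[0,0,0]}]' 60
python3 -c "
from h import *
plan([.6753,.1765,.121],-7.8)"
```

```text
t: 3.7
tcp_pos: [0.4296, 0.1558, 0.1238]
tool_rot: [0.726, 0.688, 0.002, 0.001]
force: [0.8, 0.4, -2.2]
finger_gap: 0.221
t 3.7 tcp [0.4296 0.1558 0.1238] offset [ 34.1 244.2   4. ] angular [ 0.27 -0.06  4.68] F [ 0.8  0.4 -2.2] M [-0.03 -0.   -0.01] gap 0.221
```

```bash
python3 -m crank '[{"grip":1,"offset":[5,35,0],"angular":[0,0,1]},{"grip":1,"offset":[12,80,0],"angular":[0,0,2]},{"grip":1,"offset":[18,125,0],"angular":[0,0,3]},{"grip":1,"offset":[24,170,0],"angular":[0,0,4]},{"grip":1,"offset":[30,215,0],"angular":[0,0,4.7]},{"grip":1,"offset":[34,240,0],"angular":[0,0,4.7]},{"grip":1,"offset":[34,245,0],"angular":[0,0,4.7]},{"grip":1,"offset":[34,245,0],"angular":[0,0,4.7]}]' 60
python3 - <<'E'
from h import *; import pickle
plan([.6753,.1765,.0613],-7.8)
v=load()
S={n:v.snapshot(n) for n in("scene","top")}
pickle.dump(S,open("s1.pkl","wb"))
crop(S["top"],"pics/t2.png",230,120,130,90,6)
crop(S["scene"],"pics/s3.png",290,160,150,120,5)
plan([.6753,.1765,.0613],-7.8)
E
```

```text
t: 4.5
tcp_pos: [0.6738, 0.1758, 0.1198]
tool_rot: [0.754, 0.657, -0.001, -0.001]
force: [-0.1, -0.6, -2.2]
finger_gap: 0.226
t 4.5 tcp [0.6738 0.1758 0.1198] offset [ 0.9  1.6 58.5] angular [-0.19  0.05 -0.04] F [-0.1 -0.6 -2.2] M [ 0.   -0.02  0.02] gap 0.226
t 4.6 tcp [0.6722 0.176  0.1204] offset [ 0.9  3.3 59.1] angular [-0.26  0.06 -0.02] F [-0.4 -0.4 -2.4] M [ 0.02 -0.03 -0.02] gap 0.225
```

View pics/t2.png

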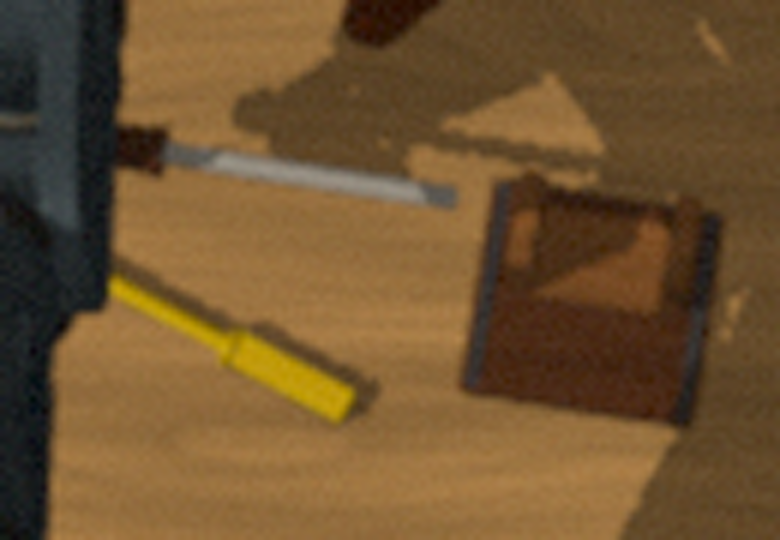

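View pics/s3.png

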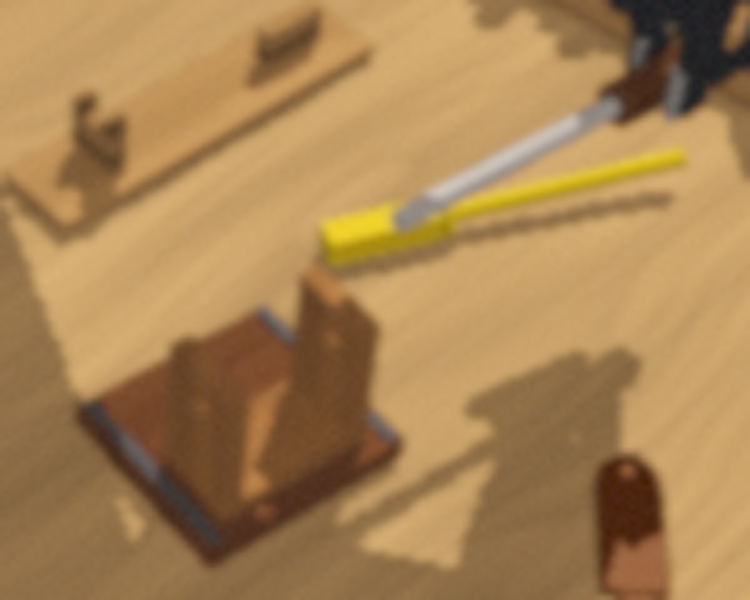

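```bash
python3 - <<'E'
from h import *; import pickle
S=pickle.load(open("s0.pkl","rb"))
crop(S["scene"],"pics/s4.png",318,210,60,48,13)
crop(S["top"],"pics/t4.png",300,145,55,50,12)
print(-S["scene"]["R"].T@S["scene"]["t"],-S["top"]["R"].T@S["top"]["t"])
plan([.6753,.1765,.0613],-7.8)
E
```

```text
[ 1.13292735 -0.6811552   0.95307974] [ 0.37698853 -0.05096486  1.39860398]
t 4.6 tcp [0.6722 0.176  0.1204] offset [ 0.9  3.3 59.1] angular [-0.26  0.06 -0.02] F [-0.4 -0.4 -2.4] M [ 0.02 -0.03 -0.02] gap 0.225
```

View pics/s4.png

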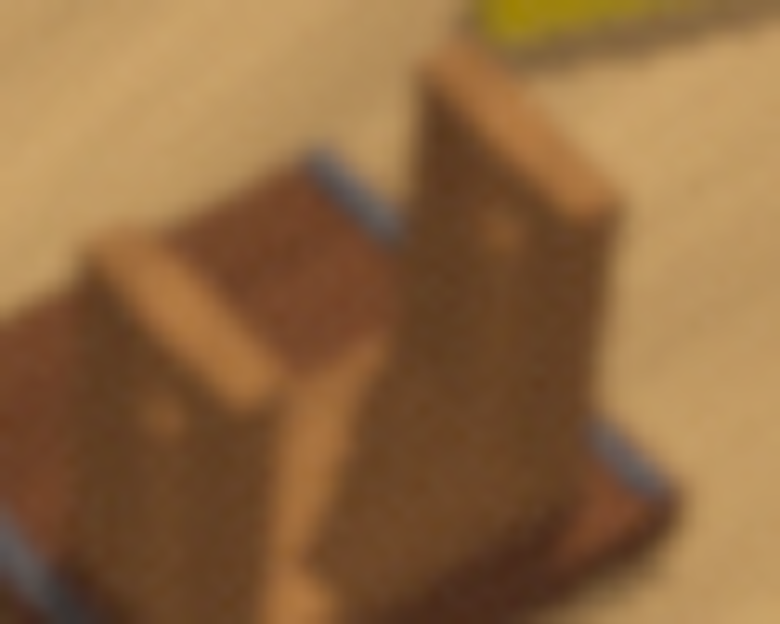

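View pics/t4.png

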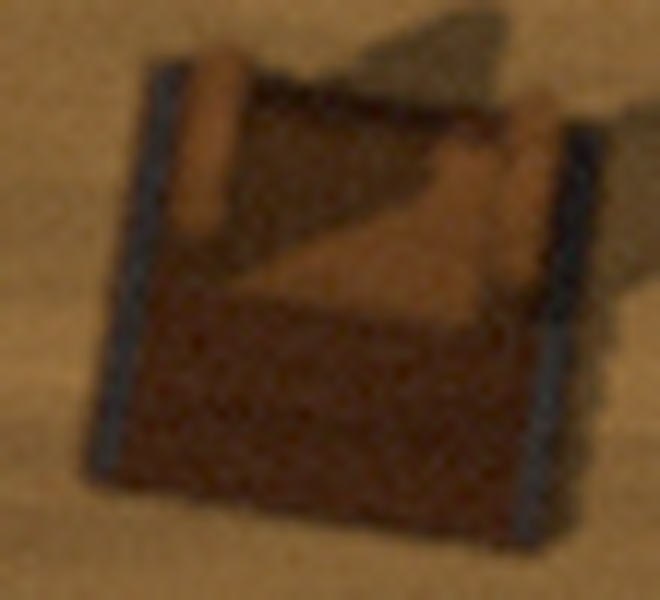

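```bash
python3 - <<'E'
from h import *; import pickle
S=pickle.load(open("s0.pkl","rb")); T=S["top"]; C=S["scene"]
def tc(x,y): return (300+(x+.5)/12-.5,145+(y+.5)/12-.5)
def sc(x,y): return (318+(x+.5)/13-.5,210+(y+.5)/13-.5)
a=np.radians(82.1); ey=np.array([np.cos(a),np.sin(a)]); ex=np.array([ey[1],-ey[0]])
# base corners top
for nm,f,src,L in (("top",tc,T,[(152,62),(88,478),(540,550),(605,128)]),):
    P=np.array([onz(src,*f(*p),.016) for p in L])[:,:2]; c=P.mean(0); print(nm,c,(P-c)@ex,(P-c)@ey)
c=np.array([.6173,-.085])
def st(X): d=X[:2]-c; return np.round([d@ex*1000,d@ey*1000],1)
print("scene tops");
for p in [(424,75),(598,215),(440,40),(622,190),(88,258),(243,408),(110,230),(285,380)]: print(p,st(onz(C,*sc(*p),.105)))
print("hole patches"); 
for p in [(500,228),(165,412)]: print(p,st(onz(C,*sc(*p),.08)))
print("top view cheeks");
for p in [(195,48),(245,55),(175,230),(220,238),(515,92),(560,95),(490,280),(540,290)]: print(p,st(onz(T,*tc(*p),.105)))
print("foot edge"); 
for p in [(235,285),(475,325)]: print(p,st(onz(T,*tc(*p),.024)))
E
```

```text
top [ 0.61630973 -0.08405329] [ 0.05821791 -0.05852838 -0.05893643  0.0592469 ] [ 0.06301212  0.06214083 -0.06242907 -0.06272388]
scene tops
(424, 75) [ 0.8 34.4]
(598, 215) [48.3 38.3]
(440, 40) [-4.7 42.9]
(622, 190) [46.1 46.2]
(88, 258) [  1.  -47.2]
(243, 408) [ 47. -46.]
(110, 230) [ -2.2 -39.6]
(285, 380) [ 46.2 -35.6]
hole patches
(500, 228) [23.8 36.9]
(165, 412) [ 23.2 -44.7]
top view cheeks
(195, 48) [43.1 49.4]
(245, 55) [43.3 36.4]
(175, 230) [-4.6 47. ]
(220, 238) [-4.9 35.3]
(515, 92) [ 44.5 -33.7]
(560, 95) [ 45.5 -45.2]
(490, 280) [ -4.9 -34.6]
(540, 290) [ -5.5 -47.7]
foot edge
(235, 285) [-2.2 31.4]
(475, 325) [ -2.9 -34.7]
```

Both views put the bracket at about +20 to +23 mm. I'll lower the bar to hole height and compare the shank line with the cheeks inside each view, so calibration error cancels.

```bash
python3 -m crank '[{"grip":1,"offset":[1,3,25],"angular":[0,0,0]},{"grip":1,"offset":[1,3,50],"angular":[0,0,0]},{"grip":1,"offset":[1,3,59],"angular":[0,0,0]},{"grip":1,"offset":[1,3,59],"angular":[0,0,0]},{"grip":1,"offset":[1,3,59],"angular":[0,0,0]}]' 60
python3 - <<'E'
from h import *; import pickle
plan([.6753,.1765,.0613],-7.8)
v=load()
S={n:v.snapshot(n) for n in("scene","top")}
pickle.dump(S,open("s2.pkl","wb"))
crop(S["top"],"pics/t5.png",250,135,110,65,7)
crop(S["scene"],"pics/s5.png",315,160,115,90,6)
plan([.6753,.1765,.0613],-7.8)
s=v.snapshot('wrist'); cv2.imwrite('pics/w5.png',s['pixels'][:,:,::-1])
E
```

```text
t: 5.1
tcp_pos: [0.6777, 0.1768, 0.0635]
tool_rot: [0.754, 0.657, 0.0, 0.0]
force: [0.3, 0.1, -2.4]
finger_gap: 0.223
t 5.1 tcp [0.6777 0.1768 0.0635] offset [-0.7 -2.3  2.2] angular [ 0.03 -0.01 -0.02] F [ 0.3  0.1 -2.4] M [ 0.04 -0.04 -0.05] gap 0.223
t 5.2 tcp [0.6787 0.1769 0.0645] offset [-0.8 -3.3  3.2] angular [ 0.15 -0.04 -0.02] F [ 0.1 -0.4 -2.1] M [ 0.06 -0.03 -0.04] gap 0.223
```

View pics/t5.png

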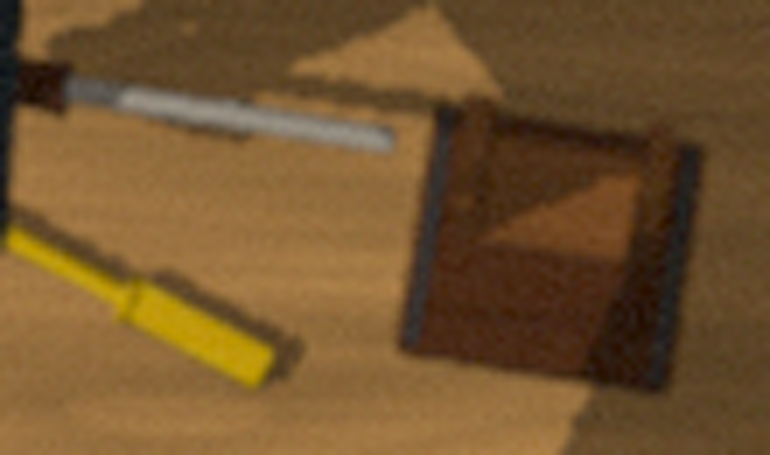

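View pics/s5.png

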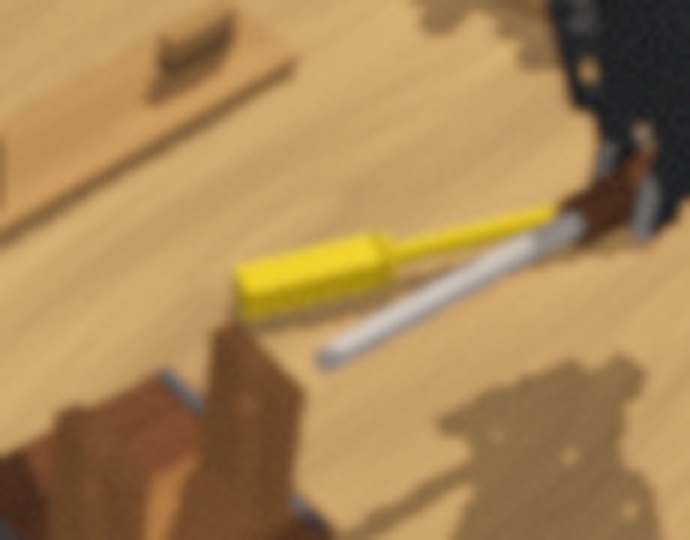

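View pics/w5.png

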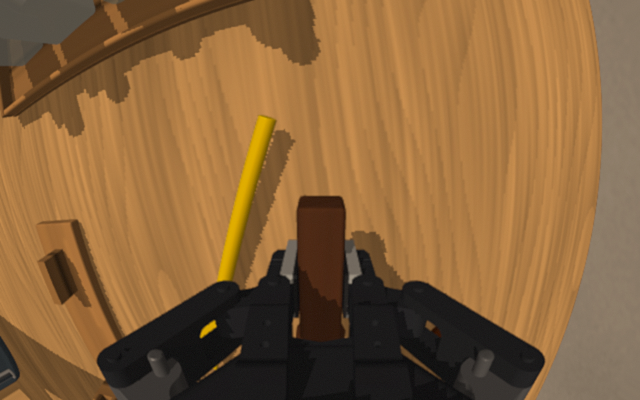

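```bash
for i in 1 2 3; do python3 -m crank '[{"grip":1,"offset":[0,0,0],"angular":[0,0,0]},{"grip":1,"offset":[0,0,0],"angular":[0,0,0]}]' 60 | head -2; done
python3 - <<'E'
from h import *; import pickle
v=load()
S={n:v.snapshot(n) for n in("scene","top")}
pickle.dump(S,open("s2.pkl","wb"))
plan([.6753,.1765,.0613],-7.8)
# tip: triangulate by hand picks on s5/t5 pictures below
def tc(x,y): return (250+(x+.5)/7-.5,135+(y+.5)/7-.5)
def sc(x,y): return (315+(x+.5)/6-.5,160+(y+.5)/6-.5)
T,C=S["top"],S["scene"]
X,e=tri(ray(T,*tc(394,140)),ray(C,*sc(322,360))); print("tip",X,e)
X,e=tri(ray(T,*tc(65,92)),ray(C,*sc(572,228))); print("collar",X,e)
crop(S["top"],"pics/t6.png",250,135,110,65,7)
crop(S["scene"],"pics/s6.png",315,160,115,90,6)
E
```

```text
t: 5.45
tcp_pos: [0.6782, 0.1767, 0.0636]
t: 5.65
tcp_pos: [0.6778, 0.1767, 0.0629]
t: 5.85
tcp_pos: [0.6778, 0.1767, 0.0627]
t 5.95 tcp [0.6778 0.1767 0.0627] offset [-0.5 -2.4  1.4] angular [-0.01  0.   -0.03] F [-0.6 -0.  -2.2] M [ 0.   -0.08 -0.02] gap 0.226
tip [ 0.65176163 -0.01128678  0.08270401] 0.0006684998126884359
collar [0.67222006 0.13771277 0.0768083 ] 0.0011286626729917035
```

View pics/s6.png

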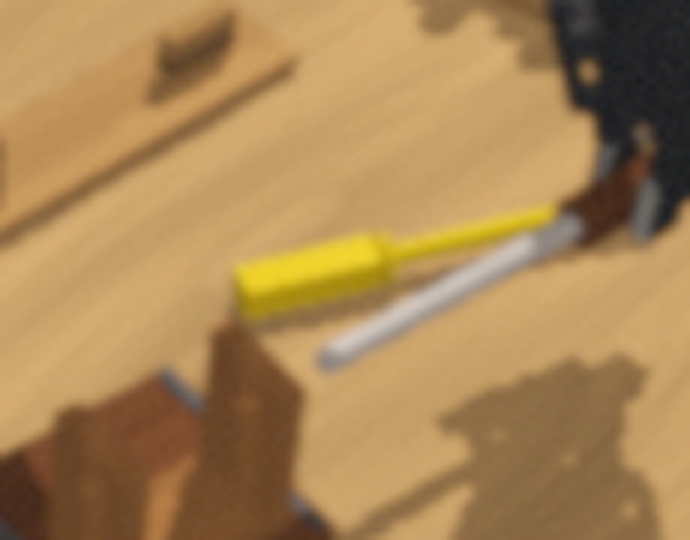

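View pics/t6.png

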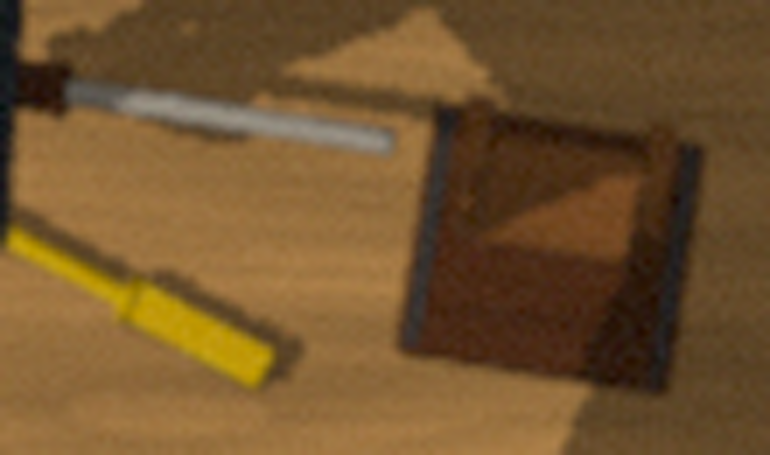

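```bash
python3 - <<'E'
from h import *; import pickle
S=pickle.load(open("s2.pkl","rb"))
a=np.radians(82.1); ey=np.array([np.cos(a),np.sin(a)]); ex=np.array([ey[1],-ey[0]]); c=np.array([.6173,-.085])
def st(X): d=X[:2]-c; return np.array([d@ex*1000,d@ey*1000])
for n,(u0,v0,u1,v1) in dict(top=(262,143,306,160),scene=(365,185,412,224)).items():
    s=S[n]; p=s["pixels"]; hsv=cv2.cvtColor(p,cv2.COLOR_RGB2HSV)
    m=np.zeros(p.shape[:2],np.uint8); sub=hsv[v0:v1,u0:u1]
    m[v0:v1,u0:u1]=((sub[...,1]<70)&(sub[...,2]>70)).astype(np.uint8)
    nb,l,stt,_=cv2.connectedComponentsWithStats(m); k=1+np.argmax(stt[1:,4]); ys,xs=np.nonzero(l==k)
    w=255-hsv[ys,xs,1].astype(float)
    vx,vy,x0,y0=cv2.fitLine(np.stack([xs,ys],1).astype(np.float32),cv2.DIST_L2,0,.01,.01).ravel()
    print(n,len(xs),xs.min(),xs.max(),ys.min(),ys.max(),"dir",vx,vy)
    for k in (-18,0,18):
        X=onz(s,x0+k*vx,y0+k*vy,.081); print("  px",round(float(x0+k*vx),1),round(float(y0+k*vy),1),"stand",st(X).round(1))
E
```

```text
top 147 262 305 147 156 dir 0.98691714 0.1612284
  px 264.9 148.4 stand [ 24.2 208.5]
  px 282.7 151.3 stand [ 23.7 151.7]
  px 300.5 154.2 stand [23.2 95. ]
scene 222 368 411 196 221 dir 0.8807923 -0.47350278
  px 373.3 216.7 stand [22.6 95.9]
  px 389.1 208.2 stand [ 23.5 150.6]
  px 405.0 199.7 stand [ 24.4 207.4]
```

```bash
python3 - <<'E'
from h import *; import pickle
S=pickle.load(open("s0.pkl","rb")); T=S["top"]; C=S["scene"]
def line(s,box,smax=70,vmin=70):
    u0,v0,u1,v1=box; p=s["pixels"]; hsv=cv2.cvtColor(p,cv2.COLOR_RGB2HSV); m=np.zeros(p.shape[:2],np.uint8); sub=hsv[v0:v1,u0:u1]
    m[v0:v1,u0:u1]=((sub[...,1]<smax)&(sub[...,2]>vmin)).astype(np.uint8)
    nb,l,stt,_=cv2.connectedComponentsWithStats(m); k=1+np.argmax(stt[1:,4]); ys,xs=np.nonzero(l==k)
    f=cv2.fitLine(np.stack([xs,ys],1).astype(np.float32),cv2.DIST_L2,0,.01,.01).ravel(); return f,(xs.min(),xs.max(),ys.min(),ys.max(),len(xs))
def plane(s,f):
    o,d1=ray(s,f[2]-15*f[0],f[3]-15*f[1]); _,d2=ray(s,f[2]+15*f[0],f[3]+15*f[1]); n=np.cross(d1,d2); n/=np.linalg.norm(n); return n,n@o
for nm,S,bt,bs in (("cradle",pickle.load(open("s0.pkl","rb")),(264,222,316,236),(295,158,342,192)),("now",pickle.load(open("s2.pkl","rb")),(262,143,306,160),(365,185,412,224))):
    ft,it=line(S["top"],bt); fs,is_=line(S["scene"],bs); print(nm,it,is_)
    n1,k1=plane(S["top"],ft); n2,k2=plane(S["scene"],fs)
    d=np.cross(n1,n2); d/=np.linalg.norm(d); d*=np.sign(d[1])
    for y in (-.01,.06,.13):
        X=np.linalg.solve(np.stack([n1,n2,[0,1,0]]),[k1,k2,y]); print("  ",X.round(4))
    print("  dir ang",np.degrees(np.arctan2(d[1],d[0])).round(2),"tilt",np.degrees(np.arcsin(d[2])).round(2))
E
```

```text
cradle (np.int64(266), np.int64(311), np.int64(226), np.int64(232), 165) (np.int64(299), np.int64(339), np.int64(164), np.int64(187), 198)
   [ 0.4167 -0.01    0.0515]
   [0.4208 0.06   0.0499]
   [0.4249 0.13   0.0482]
  dir ang 86.66 tilt -1.36
now (np.int64(262), np.int64(305), np.int64(147), np.int64(156), 147) (np.int64(368), np.int64(411), np.int64(196), np.int64(221), 222)
   [ 0.6508 -0.01    0.0818]
   [0.6613 0.06   0.0812]
   [0.6718 0.13   0.0806]
  dir ang 81.49 tilt -0.48
```

Robot pose and two-view triangulation agree: bar axis at z about 0.081, angle about 82°. The two views disagree on the bracket by about 3 mm, so I'll find it by touching the near cheek's +x side with the shank. First I move out sideways, then forward.

```bash
python3 -m crank '[{"grip":1,"offset":[0,20,0],"angular":[0,0,0]},{"grip":1,"offset":[0,42,0],"angular":[0,0,0]},{"grip":1,"offset":[0,42,0],"angular":[0,0,0]},{"grip":1,"offset":[-20,42,0],"angular":[0,0,0]},{"grip":1,"offset":[-45,42,0],"angular":[0,0,0]},{"grip":1,"offset":[-45,42,0],"angular":[0,0,0]},{"grip":1,"offset":[-45,42,0],"angular":[0,0,0]},{"grip":1,"offset":[-45,42,0],"angular":[0,0,0]},{"grip":1,"offset":[-45,42,0],"angular":[0,0,0]}]' 60
cat >> h.py <<'E'
def stand(a=82.1,c=(.6173,-.085)):
    from station import manip
    s=manip.sense(); a=np.radians(a); ey=np.array([np.cos(a),np.sin(a)]); ex=np.array([ey[1],-ey[0]])
    d=s["tcp_pos"][:2]-np.array(c); f=s["force"]
    y=Ro.from_quat(s["tool_rot"]).as_matrix()
    print("t %.2f TCP stand x %.1f y %.1f (tip y %.1f) z %.1f yaw %.2f tilt %.2f | F x %.1f y %.1f z %.1f gap %.3f"%(s["t"],d@ex*1e3,d@ey*1e3,d@ey*1e3-190,s["tcp_pos"][2]*1e3,np.degrees(np.arctan2(y[1,1],y[0,1])),np.degrees(y[2,0]),f[:2]@ex,f[:2]@ey,f[2],s["finger_gap"]),"M",s["ft_torque"].round(2))
E
python3 -c "
from h import *
stand()
S={}
v=load()
s=v.snapshot('scene'); crop(s,'pics/s7.png',315,160,115,90,6)
stand()"
```

```text
t: 6.85
tcp_pos: [0.713, 0.1271, 0.0629]
tool_rot: [0.753, 0.657, 0.0, -0.0]
force: [-0.1, 0.2, -1.8]
finger_gap: 0.222
t 6.85 TCP stand x 65.7 y 223.2 (tip y 33.2) z 62.9 yaw -7.79 tilt 0.01 | F x -0.1 y 0.2 z -1.8 gap 0.222 M [ 0.07 -0.02 -0.02]
t 6.90 TCP stand x 65.7 y 223.3 (tip y 33.3) z 62.8 yaw -7.78 tilt 0.01 | F x -1.2 y 0.8 z -2.0 gap 0.223 M [0.07 0.06 0.  ]
```

View pics/s7.png

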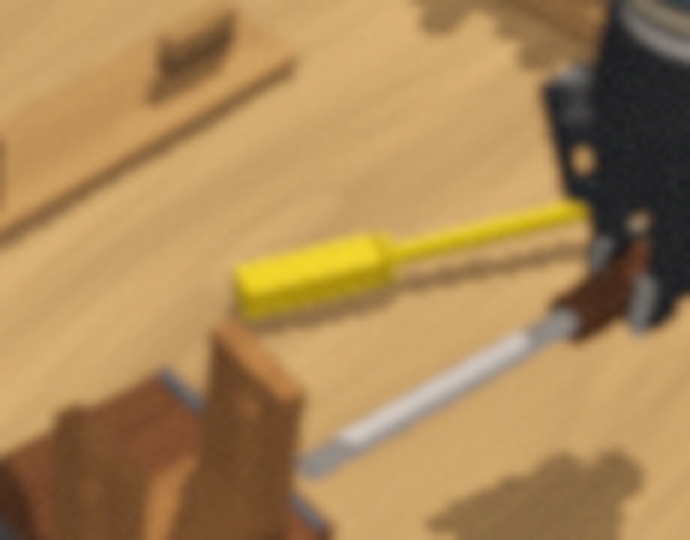

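The tip (crop 305,465) is beside the near cheek's +x face and clear of it. I'll creep toward it, watching the moment about z.

```bash
st(){ python3 -c "
from h import *
stand()"; }
python3 -m crank '[{"grip":1,"offset":[0,-2,0],"angular":[0,0,0]},{"grip":1,"offset":[0,-4,0],"angular":[0,0,0]},{"grip":1,"offset":[0,-6,0],"angular":[0,0,0]},{"grip":1,"offset":[0,-6,0],"angular":[0,0,0]}]' 60 >/dev/null; st
python3 -m crank '[{"grip":1,"offset":[0,-1.5,0],"angular":[0,0,0]},{"grip":1,"offset":[0,-1.5,0],"angular":[0,0,0]}]' 60 >/dev/null; st
python3 -m crank '[{"grip":1,"offset":[0,-1.5,0],"angular":[0,0,0]},{"grip":1,"offset":[0,-1.5,0],"angular":[0,0,0]}]' 60 >/dev/null; st
```

```text
t 7.30 TCP stand x 59.4 y 222.8 (tip y 32.8) z 62.7 yaw -7.81 tilt -0.00 | F x 1.2 y 0.0 z -2.1 gap 0.224 M [ 0.01 -0.06 -0.03]
t 7.50 TCP stand x 58.3 y 222.6 (tip y 32.6) z 62.8 yaw -7.82 tilt -0.00 | F x -0.8 y -0.1 z -3.8 gap 0.222 M [ 0.05 -0.    0.  ]
t 7.70 TCP stand x 56.8 y 222.6 (tip y 32.6) z 62.7 yaw -7.83 tilt -0.00 | F x -0.7 y 0.4 z -2.8 gap 0.224 M [ 0.02  0.03 -0.  ]
```

```bash
st(){ python3 -c "
from h import *
stand()"; }
python3 -m crank '[{"grip":1,"offset":[0,-1,0],"angular":[0,0,0]},{"grip":1,"offset":[0,-1,0],"angular":[0,0,0]}]' 60 >/dev/null; st
python3 -m crank '[{"grip":1,"offset":[0,-1,0],"angular":[0,0,0]},{"grip":1,"offset":[0,-1,0],"angular":[0,0,0]}]' 60 >/dev/null; st
```

```text
t 7.90 TCP stand x 55.9 y 222.6 (tip y 32.6) z 62.8 yaw -7.83 tilt -0.00 | F x 0.1 y 0.5 z -1.2 gap 0.223 M [-0.01  0.03  0.03]
t 8.10 TCP stand x 54.8 y 222.6 (tip y 32.6) z 62.8 yaw -7.83 tilt -0.00 | F x -0.2 y 0.4 z -1.8 gap 0.222 M [ 0.11  0.03 -0.01]
```

```bash
st(){ python3 -c "
from h import *
stand()"; }
python3 -m crank '[{"grip":1,"offset":[0,-0.7,0],"angular":[0,0,0]},{"grip":1,"offset":[0,-0.7,0],"angular":[0,0,0]}]' 60 >/dev/null; st
python3 -m crank '[{"grip":1,"offset":[0,-0.7,0],"angular":[0,0,0]},{"grip":1,"offset":[0,-0.7,0],"angular":[0,0,0]}]' 60 >/dev/null; st
```

```text
t 8.30 TCP stand x 54.2 y 222.6 (tip y 32.6) z 62.8 yaw -7.83 tilt -0.00 | F x 0.6 y -0.4 z -1.3 gap 0.225 M [ 0.01 -0.03  0.  ]
t 8.50 TCP stand x 53.5 y 222.6 (tip y 32.6) z 62.8 yaw -7.83 tilt 0.00 | F x -1.2 y 0.6 z -1.6 gap 0.223 M [0.04 0.01 0.05]
```

```bash
st(){ python3 -c "
from h import *
stand()"; }
for k in 1 2; do python3 -m crank '[{"grip":1,"offset":[0,-0.7,0],"angular":[0,0,0]},{"grip":1,"offset":[0,-0.7,0],"angular":[0,0,0]}]' 60 >/dev/null; st; done
```

```text
t 8.70 TCP stand x 52.8 y 222.6 (tip y 32.6) z 62.8 yaw -7.83 tilt -0.00 | F x 0.6 y 0.1 z -2.0 gap 0.223 M [ 0.01 -0.02 -0.01]
t 8.90 TCP stand x 52.5 y 222.6 (tip y 32.6) z 62.9 yaw -7.80 tilt -0.00 | F x 0.6 y 1.1 z -2.5 gap 0.223 M [ 0.02 -0.13  0.09]
```

```bash
st(){ python3 -c "
from h import *
stand()"; }
for k in 1 2; do python3 -m crank '[{"grip":1,"offset":[0,-0.7,0],"angular":[0,0,0]},{"grip":1,"offset":[0,-0.7,0],"angular":[0,0,0]}]' 60 >/dev/null; st; done
```

```text
t 9.10 TCP stand x 52.1 y 222.6 (tip y 32.6) z 63.0 yaw -7.79 tilt -0.00 | F x 1.4 y 0.2 z -2.3 gap 0.221 M [ 0.04 -0.27  0.27]
t 9.30 TCP stand x 51.5 y 222.6 (tip y 32.6) z 63.1 yaw -7.78 tilt -0.00 | F x 1.6 y -0.2 z -2.3 gap 0.225 M [ 0.06 -0.43  0.51]
```

Contact shows clearly at TCP x ≈ 52.7 (Mz and position lag both start there). The hole is therefore at tool x ≈ 52.7 − 31 = 21.7 mm, between the two visual estimates. I'll back off and line up in front of the near hole.

```bash
python3 -m crank '[{"grip":1,"offset":[0,7,0],"angular":[0,0,0]},{"grip":1,"offset":[20,7,0],"angular":[0,0,0]},{"grip":1,"offset":[40,7,0],"angular":[0,0,0]},{"grip":1,"offset":[40,7,0],"angular":[0,0,0]},{"grip":1,"offset":[40,-12,0.7],"angular":[0,0,0]},{"grip":1,"offset":[40,-29,0.7],"angular":[0,0,0]},{"grip":1,"offset":[40,-29,0.7],"angular":[0,0,0]},{"grip":1,"offset":[40,-29,0.7],"angular":[0,0,0]},{"grip":1,"offset":[40,-29,0.7],"angular":[0,0,0]},{"grip":1,"offset":[40,-29,0.7],"angular":[0,0,0]}]' 60 >/dev/null
python3 -c "
from h import *
stand()
v=load()
import pickle
S={n:v.snapshot(n) for n in('scene','top')}
pickle.dump(S,open('s3.pkl','wb'))
crop(S['scene'],'pics/s8.png',315,160,115,90,6)
stand()
def line(s,box,smax=70,vmin=70):
    u0,v0,u1,v1=box; p=s['pixels']; hsv=cv2.cvtColor(p,cv2.COLOR_RGB2HSV); m=np.zeros(p.shape[:2],np.uint8); sub=hsv[v0:v1,u0:u1]
    m[v0:v1,u0:u1]=((sub[...,1]<smax)&(sub[...,2]>vmin)).astype(np.uint8)
    nb,l,stt,_=cv2.connectedComponentsWithStats(m); k=1+np.argmax(stt[1:,4]); ys,xs=np.nonzero(l==k)
    return cv2.fitLine(np.stack([xs,ys],1).astype(np.float32),cv2.DIST_L2,0,.01,.01).ravel(),len(xs)
def plane(s,f):
    o,d1=ray(s,f[2]-15*f[0],f[3]-15*f[1]); _,d2=ray(s,f[2]+15*f[0],f[3]+15*f[1]); n=np.cross(d1,d2); n/=np.linalg.norm(n); return n,n@o
ft,a=line(S['top'],(262,140,312,165)); fs,b=line(S['scene'],(355,185,412,230)); print(a,b)
n1,k1=plane(S['top'],ft); n2,k2=plane(S['scene'],fs); d=np.cross(n1,n2); d*=np.sign(d[1])/np.linalg.norm(d)
for y in (-.01,.06,.13): print(np.linalg.solve(np.stack([n1,n2,[0,1,0]]),[k1,k2,y]).round(4))
print(np.degrees(np.arctan2(d[1],d[0])))
"
```

```text
t 10.30 TCP stand x 22.9 y 262.6 (tip y 72.6) z 62.3 yaw -7.84 tilt 0.01 | F x 0.4 y 0.1 z -1.3 gap 0.222 M [0.02 0.01 0.09]
t 10.40 TCP stand x 22.5 y 262.4 (tip y 72.4) z 62.1 yaw -7.85 tilt 0.01 | F x -0.7 y 0.2 z -1.4 gap 0.223 M [ 0.03  0.02 -0.04]
151 221
[ 0.6493 -0.01    0.0809]
[0.66   0.06   0.0801]
[0.6707 0.13   0.0793]
81.31604046585723
```

View pics/s8.png

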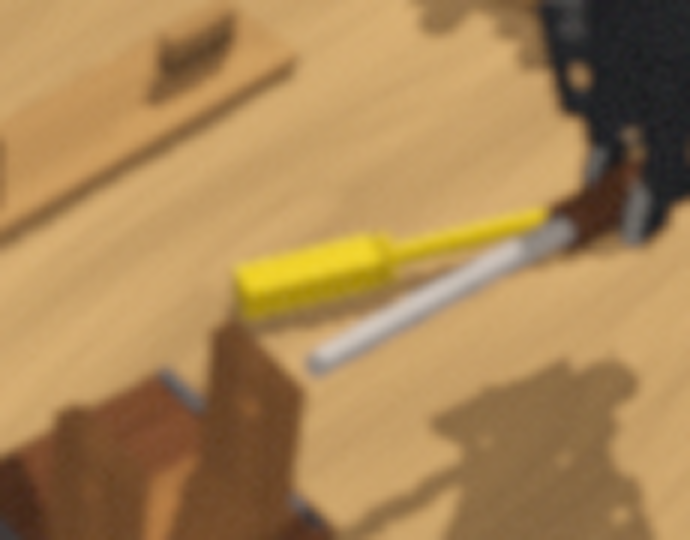

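```bash
st(){ python3 -c "
from h import *
stand()"; }
python3 -m crank '[{"grip":1,"offset":[-8,-0.6,0],"angular":[0,0,0]},{"grip":1,"offset":[-16,-0.6,0],"angular":[0,0,0]},{"grip":1,"offset":[-19,-0.6,0],"angular":[0,0,0]},{"grip":1,"offset":[-19,-0.6,0],"angular":[0,0,0]},{"grip":1,"offset":[-19,-0.6,0],"angular":[0,0,0]},{"grip":1,"offset":[-19,-0.6,0],"angular":[0,0,0]}]' 60 >/dev/null; st
python3 -m crank '[{"grip":1,"offset":[0,0,0],"angular":[0,0,0]},{"grip":1,"offset":[0,0,0],"angular":[0,0,0]}]' 60 >/dev/null; st
```

```text
t 11.00 TCP stand x 21.2 y 243.7 (tip y 53.7) z 62.2 yaw -7.83 tilt 0.01 | F x 0.1 y -0.0 z -2.2 gap 0.227 M [ 0.    0.05 -0.  ]
t 11.20 TCP stand x 21.2 y 243.8 (tip y 53.8) z 62.1 yaw -7.81 tilt 0.00 | F x -0.3 y 0.5 z -2.3 gap 0.222 M [-0.01 -0.06 -0.  ]
```

```bash
st(){ python3 -c "
from h import *
stand()"; }
python3 -m crank '[{"grip":1,"offset":[-2,0.5,0],"angular":[0,0,0]},{"grip":1,"offset":[-4,0.5,0],"angular":[0,0,0]},{"grip":1,"offset":[-6,0.5,0],"angular":[0,0,0]},{"grip":1,"offset":[-7,0.5,0],"angular":[0,0,0]},{"grip":1,"offset":[-7,0.5,0],"angular":[0,0,0]}]' 60 >/dev/null; st
python3 -m crank '[{"grip":1,"offset":[-1,0,0],"angular":[0,0,0]},{"grip":1,"offset":[-2,0,0],"angular":[0,0,0]},{"grip":1,"offset":[-2,0,0],"angular":[0,0,0]}]' 60 >/dev/null; st
```

```text
t 11.70 TCP stand x 21.7 y 236.2 (tip y 46.2) z 62.1 yaw -7.85 tilt -0.00 | F x -0.4 y 0.8 z -2.1 gap 0.223 M [ 0.09 -0.08  0.01]
t 12.00 TCP stand x 21.7 y 234.4 (tip y 44.4) z 62.1 yaw -7.83 tilt -0.00 | F x 1.4 y 0.7 z -1.6 gap 0.219 M [ 0.02 -0.01 -0.02]
```

```bash
st(){ python3 -c "
from h import *
stand()"; }
for k in 1 2; do python3 -m crank '[{"grip":1,"offset":[-1.5,0,0],"angular":[0,0,0]},{"grip":1,"offset":[-3,0,0],"angular":[0,0,0]},{"grip":1,"offset":[-3,0,0],"angular":[0,0,0]}]' 60 >/dev/null; st; done
```

```text
t 12.30 TCP stand x 21.7 y 231.3 (tip y 41.3) z 62.1 yaw -7.84 tilt -0.01 | F x -0.8 y -0.2 z -3.2 gap 0.224 M [ 0.03  0.   -0.03]
t 12.60 TCP stand x 21.7 y 228.3 (tip y 38.3) z 62.1 yaw -7.84 tilt -0.01 | F x -0.5 y -0.1 z -1.6 gap 0.224 M [ 0.05  0.03 -0.  ]
```

No resistance with the tip about 9 mm past the face, so it is in the near hole. Continuing toward the far cheek.

```bash
st(){ python3 -c "
from h import *
stand()"; }
for k in 1 2; do python3 -m crank '[{"grip":1,"offset":[-2,0,0],"angular":[0,0,0]},{"grip":1,"offset":[-4,0,0],"angular":[0,0,0]},{"grip":1,"offset":[-6,0,0],"angular":[0,0,0]},{"grip":1,"offset":[-8,0,0],"angular":[0,0,0]},{"grip":1,"offset":[-10,0,0],"angular":[0,0,0]}]' 60 >/dev/null; st; done
python3 - <<'E'
from h import *
v=load(); s=v.snapshot('scene'); crop(s,'pics/s9.png',305,170,110,90,6)
s=v.snapshot('top'); crop(s,'pics/t9.png',260,135,100,65,7)
E
```

```text
t 13.10 TCP stand x 21.7 y 218.3 (tip y 28.3) z 62.1 yaw -7.83 tilt -0.00 | F x 0.3 y -0.5 z -1.9 gap 0.220 M [-0.01  0.04 -0.06]
t 13.60 TCP stand x 21.8 y 208.4 (tip y 18.4) z 62.1 yaw -7.83 tilt -0.00 | F x -0.1 y 0.3 z -3.1 gap 0.222 M [ 0.02 -0.02  0.  ]
```

View pics/s9.png

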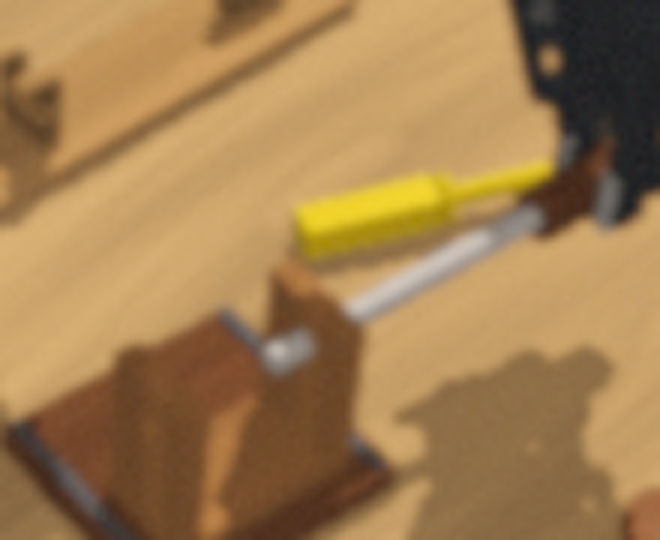

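View pics/t9.png

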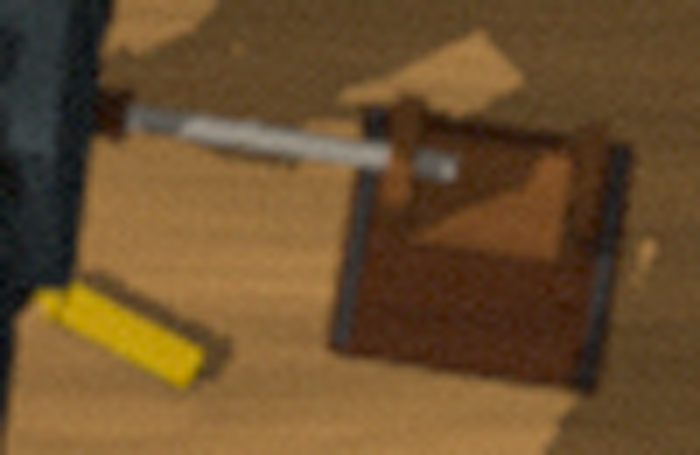

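The shank is through the near hole: the tip shows at (285,355) in the scene crop, between the cheeks. Contact forces are about zero. Continuing.

```bash
st(){ python3 -c "
from h import *
stand()"; }
for k in 1 2; do python3 -m crank '[{"grip":1,"offset":[-3,0,0],"angular":[0,0,0]},{"grip":1,"offset":[-6,0,0],"angular":[0,0,0]},{"grip":1,"offset":[-9,0,0],"angular":[0,0,0]},{"grip":1,"offset":[-12,0,0],"angular":[0,0,0]},{"grip":1,"offset":[-15,0,0],"angular":[0,0,0]}]' 60 >/dev/null; st; done
python3 -m crank '[{"grip":1,"offset":[-2,0,0],"angular":[0,0,0]},{"grip":1,"offset":[-4,0,0],"angular":[0,0,0]},{"grip":1,"offset":[-6,0,0],"angular":[0,0,0]},{"grip":1,"offset":[-8,0,0],"angular":[0,0,0]}]' 60 >/dev/null; st
python3 -m crank '[{"grip":1,"offset":[-2,0,0],"angular":[0,0,0]},{"grip":1,"offset":[-4,0,0],"angular":[0,0,0]},{"grip":1,"offset":[-6,0,0],"angular":[0,0,0]},{"grip":1,"offset":[-8,0,0],"angular":[0,0,0]}]' 60 >/dev/null; st
```

```text
t 14.20 TCP stand x 21.8 y 193.2 (tip y 3.2) z 62.1 yaw -7.83 tilt -0.00 | F x 0.1 y -0.2 z -2.0 gap 0.220 M [ 0.01 -0.04  0.02]
t 14.70 TCP stand x 21.8 y 178.3 (tip y -11.7) z 62.1 yaw -7.83 tilt 0.00 | F x 1.3 y 0.3 z -1.2 gap 0.224 M [ 0.01 -0.04  0.05]
t 15.10 TCP stand x 21.8 y 170.4 (tip y -19.6) z 62.1 yaw -7.82 tilt 0.00 | F x -0.4 y -0.2 z -2.2 gap 0.224 M [ 0.06 -0.01  0.  ]
t 15.50 TCP stand x 21.8 y 162.4 (tip y -27.6) z 62.1 yaw -7.83 tilt 0.00 | F x -0.1 y -0.0 z -2.0 gap 0.222 M [0.02 0.01 0.02]
```

Still free. The far cheek's mouth is at y = −35, so I'll take smaller steps with force checks.

```bash
st(){ python3 -c "
from h import *
stand()"; }
for k in 1 2 3; do python3 -m crank '[{"grip":1,"offset":[-1,0,0],"angular":[0,0,0]},{"grip":1,"offset":[-2,0,0],"angular":[0,0,0]},{"grip":1,"offset":[-3,0,0],"angular":[0,0,0]}]' 60 >/dev/null; st; done
```

```text
t 15.80 TCP stand x 21.8 y 159.5 (tip y -30.5) z 62.1 yaw -7.83 tilt 0.00 | F x -0.2 y 0.3 z -1.6 gap 0.224 M [ 0.07  0.02 -0.06]
t 16.10 TCP stand x 21.8 y 156.5 (tip y -33.5) z 62.1 yaw -7.82 tilt -0.00 | F x 0.2 y 1.1 z -2.2 gap 0.225 M [ 0.04 -0.01 -0.02]
t 16.40 TCP stand x 21.8 y 153.5 (tip y -36.5) z 62.1 yaw -7.83 tilt 0.00 | F x -0.5 y -0.6 z -2.0 gap 0.224 M [-0.01  0.01  0.02]
```

```bash
st(){ python3 -c "
from h import *
stand()"; }
for k in 1 2; do python3 -m crank '[{"grip":1,"offset":[-1,0,0],"angular":[0,0,0]},{"grip":1,"offset":[-2,0,0],"angular":[0,0,0]},{"grip":1,"offset":[-3,0,0],"angular":[0,0,0]}]' 60 >/dev/null; st; done
```

```text
t 16.70 TCP stand x 21.8 y 150.4 (tip y -39.6) z 62.1 yaw -7.83 tilt 0.00 | F x -0.8 y 0.7 z -1.7 gap 0.226 M [0.01 0.   0.03]
t 17.00 TCP stand x 21.8 y 147.4 (tip y -42.6) z 62.1 yaw -7.83 tilt 0.00 | F x -0.1 y -0.5 z -1.6 gap 0.224 M [ 0.02  0.01 -0.03]
```

```bash
st(){ python3 -c "
from h import *
stand()"; }
for k in 1 2 3; do python3 -m crank '[{"grip":1,"offset":[-2,0,0],"angular":[0,0,0]},{"grip":1,"offset":[-4,0,0],"angular":[0,0,0]},{"grip":1,"offset":[-6,0,0],"angular":[0,0,0]},{"grip":1,"offset":[-8,0,0],"angular":[0,0,0]},{"grip":1,"offset":[-10,0,0],"angular":[0,0,0]},{"grip":1,"offset":[-12,0,0],"angular":[0,0,0]}]' 60 >/dev/null; st; done
python3 - <<'E'
from h import *
v=load(); s=v.snapshot('scene'); crop(s,'pics/s10.png',300,170,110,90,6)
E
```

```text
t 17.60 TCP stand x 21.8 y 135.4 (tip y -54.6) z 62.1 yaw -7.83 tilt 0.00 | F x 0.4 y -0.2 z -2.3 gap 0.222 M [-0.03 -0.01 -0.02]
t 18.20 TCP stand x 21.8 y 123.4 (tip y -66.6) z 62.1 yaw -7.83 tilt -0.00 | F x 0.4 y -0.0 z -2.1 gap 0.222 M [ 0.04  0.03 -0.01]
t 18.80 TCP stand x 21.9 y 111.4 (tip y -78.6) z 62.1 yaw -7.83 tilt -0.00 | F x 0.3 y 0.0 z -2.9 gap 0.220 M [ 0.01 -0.06 -0.03]
```

View pics/s10.png

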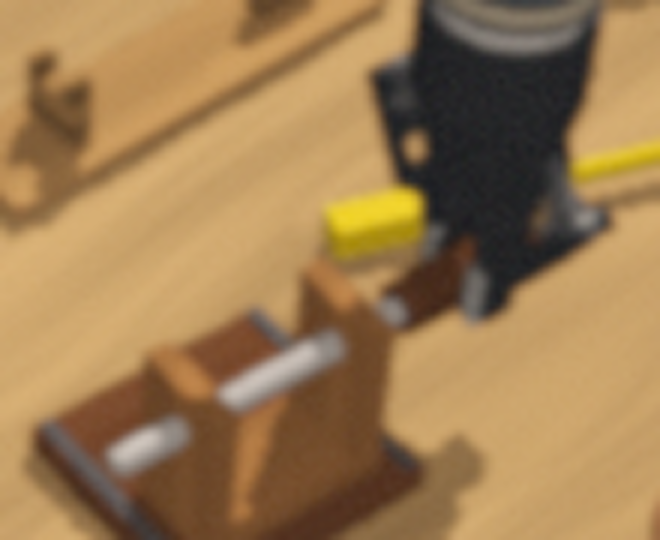

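The shank is through both holes, protruding past the far cheek at (110–190,445). The collar has about 23 mm left. Slow approach to seat it.

```bash
st(){ python3 -c "
from h import *
stand()"; }
python3 -m crank '[{"grip":1,"offset":[-2,0,0],"angular":[0,0,0]},{"grip":1,"offset":[-4,0,0],"angular":[0,0,0]},{"grip":1,"offset":[-6,0,0],"angular":[0,0,0]},{"grip":1,"offset":[-8,0,0],"angular":[0,0,0]},{"grip":1,"offset":[-10,0,0],"angular":[0,0,0]},{"grip":1,"offset":[-12,0,0],"angular":[0,0,0]},{"grip":1,"offset":[-14,0,0],"angular":[0,0,0]},{"grip":1,"offset":[-16,0,0],"angular":[0,0,0]}]' 60 >/dev/null; st
python3 -m crank '[{"grip":1,"offset":[-1,0,0],"angular":[0,0,0]},{"grip":1,"offset":[-2,0,0],"angular":[0,0,0]},{"grip":1,"offset":[-3,0,0],"angular":[0,0,0]}]' 60 >/dev/null; st

```

```text
t 19.65 TCP stand x 21.9 y 95.4 (tip y -94.6) z 62.1 yaw -7.83 tilt -0.00 | F x 0.1 y -1.4 z -2.0 gap 0.224 M [-0.02  0.02 -0.03]
t 19.95 TCP stand x 21.9 y 92.5 (tip y -97.5) z 62.1 yaw -7.82 tilt 0.00 | F x 0.1 y -0.7 z -1.6 gap 0.226 M [-0.    0.01 -0.06]
```

```bash
st(){ python3 -c "
from h import *
stand()"; }
for k in 1 2 3; do python3 -m crank '[{"grip":1,"offset":[-0.6,0,0],"angular":[0,0,0]},{"grip":1,"offset":[-1.2,0,0],"angular":[0,0,0]},{"grip":1,"offset":[-1.2,0,0],"angular":[0,0,0]}]' 60 >/dev/null; st; done
```

```text
t 20.25 TCP stand x 21.9 y 91.3 (tip y -98.7) z 62.1 yaw -7.83 tilt -0.00 | F x 0.8 y -0.4 z -2.6 gap 0.223 M [ 0.02 -0.   -0.05]
t 20.55 TCP stand x 21.9 y 90.1 (tip y -99.9) z 62.1 yaw -7.83 tilt -0.00 | F x -0.1 y -0.4 z -1.5 gap 0.225 M [0.02 0.04 0.01]
t 20.85 TCP stand x 21.9 y 88.9 (tip y -101.1) z 62.1 yaw -7.83 tilt -0.00 | F x -0.5 y -0.3 z -1.8 gap 0.224 M [-0.02  0.03 -0.  ]
```

```bash
st(){ python3 -c "
from h import *
stand()"; }
for k in 1 2 3; do python3 -m crank '[{"grip":1,"offset":[-0.8,0,0],"angular":[0,0,0]},{"grip":1,"offset":[-0.8,0,0],"angular":[0,0,0]}]' 60 >/dev/null; st; done
```

```text
t 21.05 TCP stand x 21.9 y 88.6 (tip y -101.4) z 62.1 yaw -7.84 tilt 0.04 | F x -0.3 y 2.0 z -1.0 gap 0.220 M [ 0.31 -0.08  0.06]
t 21.25 TCP stand x 21.9 y 88.5 (tip y -101.5) z 62.2 yaw -7.85 tilt 0.10 | F x -0.0 y 5.4 z -2.1 gap 0.219 M [ 0.72 -0.11  0.04]
t 21.45 TCP stand x 21.9 y 88.5 (tip y -101.5) z 62.2 yaw -7.86 tilt 0.17 | F x 0.0 y 7.5 z -2.3 gap 0.225 M [ 1.12 -0.21  0.06]
```

The collar meets the cheek at TCP y ≈ 88.6 (88 expected), with a steady 7.5 N and no creep. I'll look before letting go.

```bash
python3 - <<'E'
from h import *
v=load(); s=v.snapshot('scene'); crop(s,'pics/s11.png',300,180,100,80,7)
stand()
E
```

```text
t 21.50 TCP stand x 21.9 y 88.5 (tip y -101.5) z 62.2 yaw -7.85 tilt 0.16 | F x -0.2 y 7.6 z -1.9 gap 0.223 M [ 1.09 -0.2   0.04]
```

View pics/s11.png

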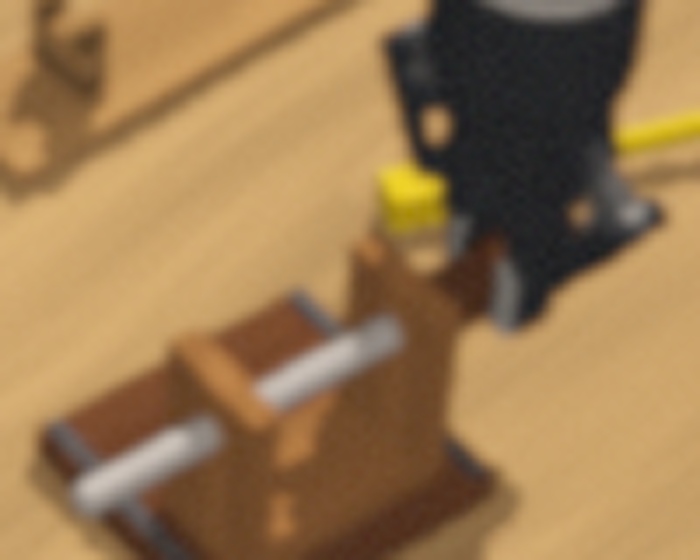

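No shank is visible between the near cheek and the handle, and the tip projects well past the far cheek. Releasing.

```bash
python3 -m crank '[{"grip":0.6,"offset":[0,0,0],"angular":[0,0,0]},{"grip":0.4,"offset":[0,0,0],"angular":[0,0,0]},{"grip":0.2,"offset":[0,0,0],"angular":[0,0,0]},{"grip":0,"offset":[0,0,0],"angular":[0,0,0]},{"grip":0,"offset":[0,0,0],"angular":[0,0,0]},{"grip":0,"offset":[0,0,0],"angular":[0,0,0]},{"grip":0,"offset":[0,0,0],"angular":[0,0,0]}]' 20
python3 - <<'E'
from h import *
v=load(); s=v.snapshot('wrist'); cv2.imwrite('pics/w12.png',s['pixels'][:,:,::-1])
stand()
E
```

```text
t: 22.2
tcp_pos: [0.6509, -0.0024, 0.0621]
tool_rot: [0.754, 0.657, -0.0, 0.0]
force: [0.7, -0.3, 0.3]
finger_gap: 1.001
t 22.25 TCP stand x 21.9 y 86.5 (tip y -103.5) z 62.1 yaw -7.83 tilt -0.00 | F x -0.2 y -0.3 z -0.1 gap 0.997 M [-0.03  0.03 -0.04]
```

View pics/w12.png

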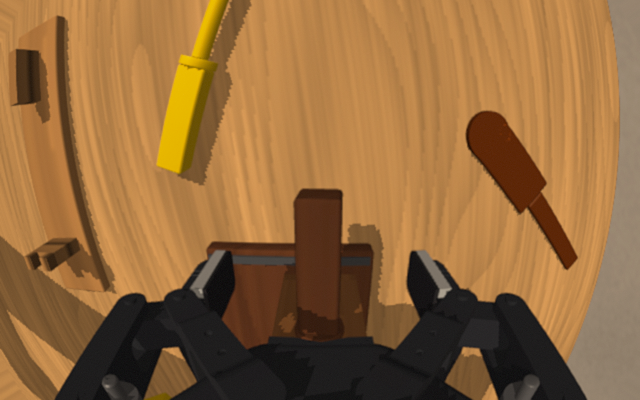

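Fingers are open and clear of the handle on both sides (handle at columns 296–342, pads at 232 and 408). Forces are zero. Retreating straight up, then checking.

```bash
python3 -m crank '[{"grip":0,"offset":[0,0,-15],"angular":[0,0,0]},{"grip":0,"offset":[0,0,-50],"angular":[0,0,0]},{"grip":0,"offset":[0,0,-95],"angular":[0,0,0]},{"grip":0,"offset":[60,0,-130],"angular":[0,0,0]},{"grip":0,"offset":[110,0,-150],"angular":[0,0,0]},{"grip":0,"offset":[150,0,-150],"angular":[0,0,0]},{"grip":0,"offset":[150,0,-150],"angular":[0,0,0]},{"grip":0,"offset":[150,0,-150],"angular":[0,0,0]},{"grip":0,"offset":[150,0,-150],"angular":[0,0,0]}]' 20
python3 - <<'E'
from h import *
import pickle
v=load(); S={n:v.snapshot(n) for n in('scene','top')}
pickle.dump(S,open('s9.pkl','wb'))
crop(S['scene'],'pics/s13.png',300,130,180,130,4); crop(S['top'],'pics/t13.png',150,120,220,130,3)
crop(S['scene'],'pics/s14.png',310,195,70,60,10); crop(S['top'],'pics/t14.png',270,135,90,60,8)
s=v.snapshot('wrist'); cv2.imwrite('pics/w13.png',s['pixels'][:,:,::-1]); stand()
E
```

```text
t: 23.15
tcp_pos: [0.6708, 0.1455, 0.2121]
tool_rot: [0.754, 0.657, -0.001, 0.0]
force: [0.2, -0.4, -0.1]
finger_gap: 1.001
t 23.30 TCP stand x 21.6 y 234.6 (tip y 44.6) z 211.5 yaw -7.95 tilt -0.04 | F x 0.2 y -0.2 z -0.3 gap 0.998 M [ 0.01  0.03 -0.01]
```

View pics/s13.png

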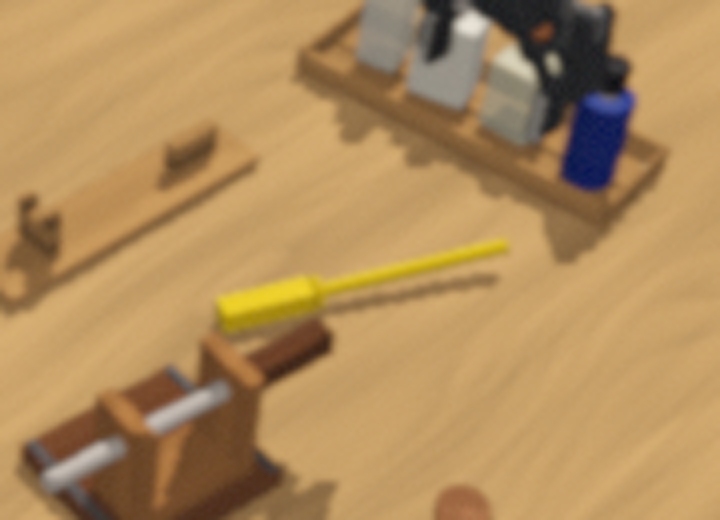

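View pics/s14.png

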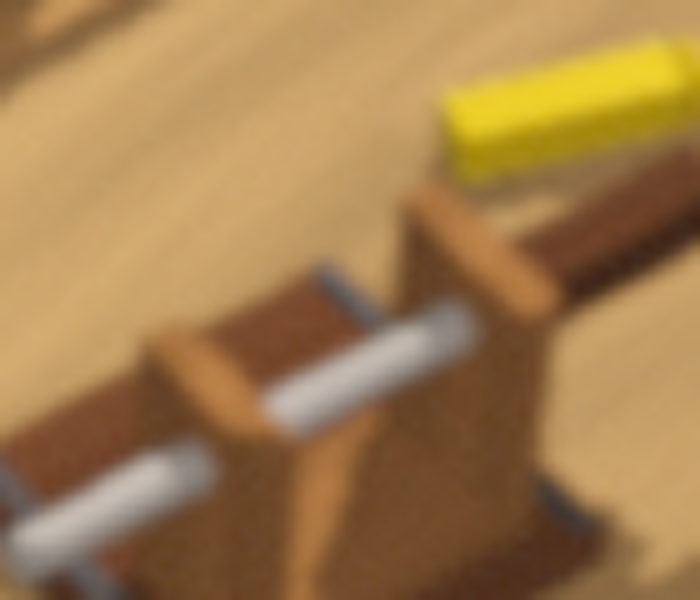

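View pics/t14.png

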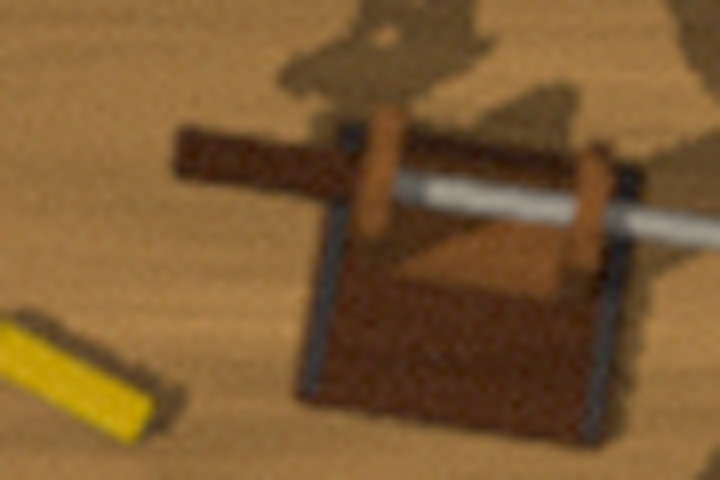

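View pics/w13.png

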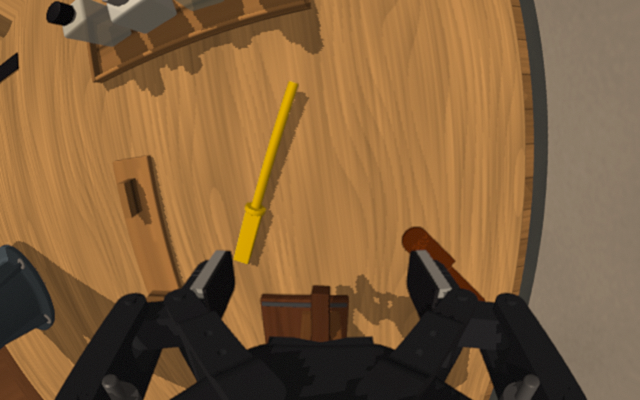

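```bash
python3 - <<'E'
from h import *; import pickle
S=pickle.load(open("s9.pkl","rb"));T,C=S["top"],S["scene"]
a=np.radians(82.1); ey=np.array([np.cos(a),np.sin(a)]); ex=np.array([ey[1],-ey[0]])
def st(X,c=(.6173,-.085)): d=X[:2]-np.array(c); return (d@np.stack([ex,ey],1)*1000).round(1)
f=lambda x,y:(270+(x+.5)/8-.5,135+(y+.5)/8-.5)
g=lambda x,y:(300+(x+.5)/4-.5,130+(y+.5)/4-.5)
print("handle end top",st(onz(T,*f(177,150),.08)),"scene",st(onz(C,*g(327,337),.08)))
print("tip scene",st(onz(C,*g(43,481),.08)))
print("near cheek +y top edge", st(onz(T,*f(372,110),.105)),st(onz(T,*f(357,232),.105)))
crop(T,'pics/t15.png',300,140,60,35,12)
E
```

```text
handle end top [ 21.8 122.9] scene [ 26.5 120.6]
tip scene [  17.  -100.3]
near cheek +y top edge [44.  48.7] [-4.1 46.9]
```

View pics/t13.png

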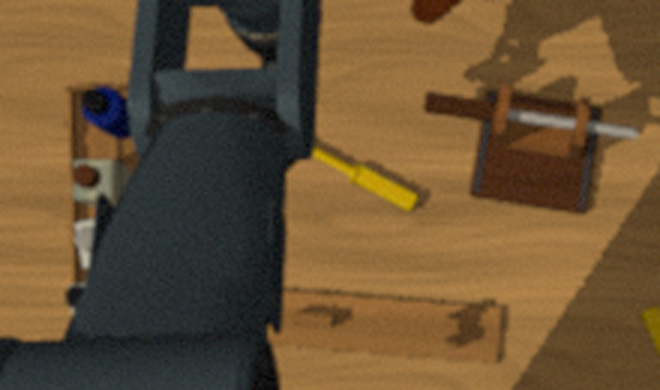

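Handle end at y ≈ 122.9 mm (123 expected when home), tip at about −100 (−102 expected, within pixel error). The bottles are upright in the tray and the arm is clear. Handing in.

```bash
python3 -c "
from station import manip
print(manip.sense()['t'],manip.sense()['force'].round(1)); print(manip.sign_off())"
```

```text
23.3 [ 0.1 -0.2 -0.3]
the job is handed in; nothing more can be done
None
```

The bar is through both holes of the watch stand with its collar against the near cheek. I let go of it and handed the job in at 23.3 s.

- **Finding the bracket:** I gripped the bar by its square handle and lifted it straight out of the cradle. The two camera views disagreed by about 3 mm on where the bracket stood. I settled it by touching the near cheek's side lightly with the shank (about 3 N), which put the holes 21.7 mm from mid-slide.
- **Threading:** The bar went in from the side facing the bottles with no noticeable resistance at either hole. It stopped when the collar met the cheek, with the tool at y = 88.6 mm against 88 mm expected. I pressed it home with about 7.5 N.
- **Last checks, after letting go and backing off:**
  - The handle end measured 122.9 mm from the stand's centre in the top view, where 123 mm means fully home. The scene view gave 120.6 mm.
  - The tip measured −100.3 mm against −102 mm expected. I put both differences down to the 2–3 mm error of those pictures.
  - The bottles were upright in their tray, the tool force read zero, and the gripper was open and clear of the stand.

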